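# Latch the button drawer into its bay

## Robot

A 7-joint arm with a two-finger parallel gripper is mounted at the origin on the work surface. World frame = base frame: x ahead of the robot, y to its left, z up, the work surface at z = 0. Lengths are in mm, angles in rad, forces in N, time in s.
With the tool pointing down it reaches from about 400 to 875 mm from the base axis. Payload 4.4 kg.
Tool frame: the origin (TCP) lies at the very end of the fingers, on their centre line; the grasp point (between the pads) lies 19 mm behind it; y points along the fingers, z is the direction in which the jaws open and shut, and the axes are right-handed (so a half turn about y gives the same grasp; the last joint's range is limited). The gripper opens to 85 mm and grips with 20 to 120 N. Pads are 22 mm wide; open, the fingers measure 114 mm over their backs; the gripper's body (76 mm by 85 mm) begins 54 mm behind the grasp point. The pads swing forward as they close: fully open they stand 13 mm farther back than shut.
Start: joints at [1.191, 0.628, 0.038, 1.517, -0.027, 0.996, -0.02], TCP at [200.667, -618.264, 231.313] pointing down, gripper open.
Joint ranges: [-3.06, 3.06], [-0.37, 2.12], [-1.25, 1.32], [0.18, 2.47], [-1.1, 4.24], [0.23, 1.98], [-2.94, 2.94]. Speed limits (rad/s): [2.57, 2.57, 3.14, 3.14, 3.14, 3.14, 3.14].

## Interface

Orientations are given as [roll, pitch, yaw] about the fixed x, y, z axes, in that order (R = Rz(yaw) Ry(pitch) Rx(roll)).
In Python, from cell import read_state, get_image, finish_job gives the robot as it stands. The module is installed in compiled form; this text tells all that it offers.
- The arm moves only by the tool servo_tool, never from a script. Its argument "increments" is a list of rows, each an object of numbers: "dx", "dy", "dz": the shift along the world's x, y, z in cm; "ax", "ay", "az": the turn, a rotation vector about the world's x, y, z in rad; "claw": the closure, from -1 (fully open) to 1 (shut). A call has 1 to 8 rows; each row is the pose to reach, as a shift and turn from the pose commanded when the call began; what a row does not reach only later rows make up. A row lasts 1/12 s, in which the tool goes at most 41.7 mm and 7.16 degrees, less where a joint would pass 70% of its speed; a pose out of reach is approached as far as the arm can. A call with a gripper value outside its range is refused whole. The fingers move at their own pace and stop on an object; the grip force is fixed at half the most. Time passes only in rows, so rows that repeat a pose let the fingers close. It gives the time, the measured TCP pose, the force and the opening at its end, in the units of the state.
- read_state(): the state, without advancing time (a new reading comes with each control period).
- get_image(name): name is "scene" or "side" or "wrist"; returns a dict with "color" (420x560x3 uint8, red, green, blue), "fov_y" (degrees; the focal length in pixels is half the picture's height over the tangent of half this angle, whatever the lens; pixels are square), "cx", "cy" (the principal point, pixels), "R" (3x3) and "t" (3): a world point X has camera coordinates R X + t. Camera axes: x right, y down, z forward; pixel columns grow to the right and rows downward; lengths in mm; the calibration is good to about 2 mm. A picture is of the moment at which its call begins. There is no depth.
- finish_job(): hands the job in, once; it reports no verdict.
The state is a dict: "clock": time; "qpos": joint angles; "qd": joint speeds; "tau": joint torques, N m; "eef_pos": TCP position; "tool_rot": TCP orientation; "force": force on the tool from outside, world axes, zero at the start; "torque": the same for the moment, N m; "width": finger opening in mm.
Only numpy, scipy, OpenCV 4.12 (cv2) and the standard library are available. Lean on these libraries where they do the work, as an engineer would, in place of code of your own. Each camera call takes 0.05 s, during which the arm holds its last target.

## Task

Take the white button drawer by its pale oak handle and slide it, handle end last, into the aluminium bay so that the drawer's own leading edge lifts the orange hinged catch, then press it gently against the sprung pad until the catch has dropped behind the drawer, and let go so that the catch holds it there. Do not touch the catch with the robot, do not overload the pad or jam the drawer in its guides, and leave the other things where they are.

Things in the scene. Friction and masses are not known exactly. Their poses are not given: they have to be found in the camera images.
- drawer: Loose white open-topped drawer (flat buttons fixed inside), box 90 mm long (x), 156 wide (y), 45 high, side walls 8 mm, 0.2 to 0.3 kg. Origin: centre of the box's underside. +x points to its plain leading wall; the pale oak handle stands on its rear face (x = -45 mm).
- drawer_handle (a point): Grasp point on the pale oak handle, an upright fin 16 mm thick (drawer y), reaching 55 mm out from the rear face (drawer x = -45 to -100 mm), 12 to 62 mm above the drawer's underside. The point: drawer x = -77 mm, 42 mm up. Pinch the fin across its 16 mm from above. Axes as the drawer.
- bay: Fixed aluminium bay, open on top and without floor: the drawer slides on the steel table along bay +x, drawer +x parallel to bay +x. Two guides 16 mm high along x, inner faces 162 mm apart. Origin: on the table midway between the guides. A grey back stop with sprung pad and catch is clamped in it at an unmeasured setting: the latched drawer's origin rests at bay x = -18 to +18 mm, to be found by feel.
- bay_mouth (a point): Middle of the bay's mouth, on the table, at bay x = -144 mm; axes as the bay. The guides are 173 mm apart here and taper to 162 mm apart at bay x = -100 mm, then run straight to 140 mm. The drawer may be lowered into the mouth from above, short of the catch.
- catch (a joint): Angle (rad) of the orange gravity catch on the bay's +y side (bay y 66 to 82 mm, over the drawer's side wall): 0 = down, about 0.2 while riding on the drawer's rim; 80 g, falls by itself. Arm 54 to 62 mm over the table; its nose hangs to 22 mm, with a ramp facing the mouth that begins 89 mm before the latched drawer's origin (bay x -107 to -71 mm). The nose then stops the drawer's rear face.
- buffer (a joint): Travel (m) of the black sprung pad (60 mm wide, 8 to 38 mm up) on the back stop, pushed along bay +x by the drawer's leading wall; 0 = free, 1 N per mm. The catch drops when it is pressed about 6 mm; after letting go, it holds the drawer against the catch, pressed 2 to 5 mm. Beyond 12 mm (12 N on the pad) it is overloaded. Sliding drag adds 2 to 6 N to the push.
- trouser_clip: Bystander: grey plastic spring trouser clip, 100 x 30 x 24 mm, lying between the working places. Origin at its underside.
- spool: Bystander: blue thread spool, 34 mm across, 46 mm tall. Origin at its underside.
- button_bowl: Bystander: white ceramic button bowl, 110 mm across, 50 mm tall. Origin at its underside.
- jar: Bystander: clear glass jar with twist lid, 76 mm across, 110 mm tall. Origin at its underside.
- scrub_brush: Bystander: orange silicone scrubbing brush, 110 x 50 x 30 mm. Origin at its underside.
- tape_case: Bystander: round yellow tape-measure case, 64 mm across, 23 mm tall. Origin at its underside.
Things that resemble listed ones, but are neither listed nor needed, are in the scene too. What is shaped like the drawer but yellow is not meant. Leave any red look-alike of the part that bears catch alone.

How it is judged (in metres and radians):
On the way, in this order (a step that is already met when the one before it is completed fails the run):
1. the drawer is between the guides and its rim carries the lifted catch (value of joint catch above 0.12 rad and y of drawer in the frame of bay between -0.005 and 0.005 m and angle between the x axis of drawer and the x axis of bay, either way round below 0.1 rad and x of drawer in the frame of bay above -0.13 m), for 0.1 s.
2. the catch has dropped behind the drawer with the sprung pad pressed (value of joint catch below 0.05 rad and value of joint buffer above 0.0015 m), for 0.2 s.
At the end, for the whole second after the job is handed in: Drawer flat on the table (0.05 rad), centred between the guides (5 mm, 0.1 rad), within 25 mm of the bay origin along the bay, at rest and let go; catch down behind it (below 0.05 rad) and sprung pad still pressed by it (over 1.5 mm) (all of step 2 and y of drawer in the frame of bay between -0.005 and 0.005 m and x of drawer in the frame of bay between -0.025 and 0.025 m and angle between the x axis of drawer and the x axis of bay, either way round below 0.1 rad and angle between drawer's own z axis and vertical below 0.05 rad and height (world z) of drawer below 0.004 m and linear speed of drawer below 0.01 m/s); the robot touches nothing.
It fails at once if the sprung pad is overloaded (pressed beyond 12 mm, 12 N) (value of joint buffer above 0.012 m).
It fails at once if the drawer is jammed against the bay's guides with more than 25 N (contact force between drawer and bay above 25 N).
It fails at once if the robot touches the catch (contact force between any of the fingers, the arm and catch above 0.5 N).
It fails at once if a bystander is moved more than 20 mm (distance of any of trouser_clip, spool, button_bowl, jar, scrub_brush, tape_case from where it was at the start of the episode above 0.02 m).
It also fails if it takes over 67 s, if anything falls off the work surface, if the arm or the gripper's body presses on something with over 40 N, if the wrist force passes 120 N, or if a joint passes its speed limit or range.

## Working session

There is one attempt and no reset: what is moved stays moved. The work goes in short steps, Python scripts to look and compute and a tool call to move; the robot and the scene stay as the last step left them, time stands still between calls to the robot, and variables do not carry over. Pictures are saved under pics/ and viewed, and the job is handed in when it is done.

Besides the shell and the picture viewer there is one more tool, called after ">>>" as name([rows], argument=value, ...), one row to a line, values as JSON. servo_tool: Moves the arm, as the interface text tells. Its arguments: {"type":"object","properties":{"increments":{"type":"array","items":{"type":"object","properties":{"dx":{"type":"number"},"dy":{"type":"number"},"dz":{"type":"number"},"ax":{"type":"number"},"ay":{"type":"number"},"az":{"type":"number"},"claw":{"type":"number"}}}}},"required":["increments"]}

```bash
mkdir -p pics; cat > h.py <<'E'
import numpy as np, cv2
from cell import read_state, get_image
def cam(n):
    d=get_image(n); d['f']=d['color'].shape[0]/2/np.tan(np.radians(d['fov_y'])/2); d['R']=np.array(d['R']);d['t']=np.array(d['t']); return d
def save(d,fn,crop=None,s=1):
    im=d['color'][:,:,::-1]
    if crop: x0,y0,x1,y1=crop; im=im[y0:y1,x0:x1]
    cv2.imwrite('pics/'+fn,cv2.resize(im,None,fx=s,fy=s,interpolation=cv2.INTER_CUBIC))
def ray(d,u,v):
    r=d['R'].T@np.array([(u-d['cx'])/d['f'],(v-d['cy'])/d['f'],1]); return -d['R'].T@d['t'],r
def atz(d,u,v,z):
    c,r=ray(d,u,v); return c+r*(z-c[2])/r[2]
def proj(d,X):
    p=d['R']@np.array(X,float)+d['t']; return p[:2]/p[2]*d['f']+[d['cx'],d['cy']]
E
python3 - <<'E'
from h import *
import pickle
s=read_state();print(s)
D={}
for n in['scene','side','wrist']:
    d=cam(n);D[n]=d;save(d,n+'0.png',s=1.4);print(n,d['f'],d['cx'],d['cy'],ray(d,280,210))
pickle.dump(D,open('d0.pkl','wb'))
E
```

```text
{'clock': 0.0, 'qpos': array([ 1.19121243,  0.62932647,  0.03844413,  1.51836106, -0.02701781,
        0.99632999, -0.01999146]), 'qd': array([ 0.00026545,  0.0004093 ,  0.00063789,  0.00081867,  0.00021604,
        0.00160704, -0.00028711]), 'tau': array([-2.03137593e-04, -5.63400793e+01,  1.22599360e+00, -1.93447387e+01,
        1.10557958e-02,  1.04357812e-02,  5.95713516e-06]), 'eef_pos': array([ 200.46570561, -617.65211486,  230.40410498]), 'tool_rot': array([-1.57270328e+00, -1.05818732e-05, -2.82781151e+00]), 'force': array([ 0.07864208, -0.6960538 , -0.20136596]), 'torque': array([-0.00644473,  0.00735289,  0.03249412]), 'width': 85.781293039665}
scene 441.63870904458537 286.7413330669007 201.8462430093321 (array([ 855.26172195, -569.9479458 ,  946.81839687]), array([-0.31210705,  0.49197304, -0.81309629]))
side 528.2424558947882 277.7810957444038 208.62822415476762 (array([ 128.05046964, 1046.30796552, 1315.07978472]), array([ 0.23124824, -0.62078186, -0.7491185 ]))
wrist 378.7030099389881 279.88997541637787 212.3346791618679 (array([ 265.38390648, -597.91575191,  373.03756973]), array([-0.25300439, -0.08047953, -0.96413169]))
```

View pics/scene0.png

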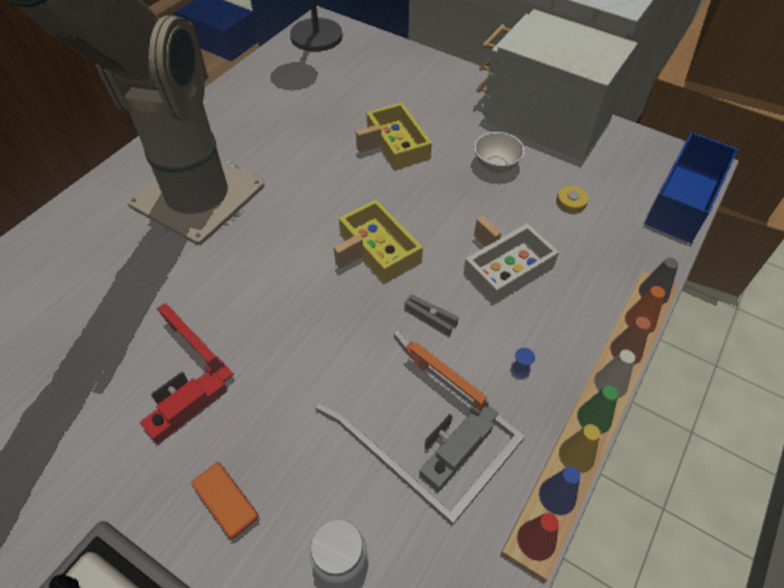

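View pics/side0.png

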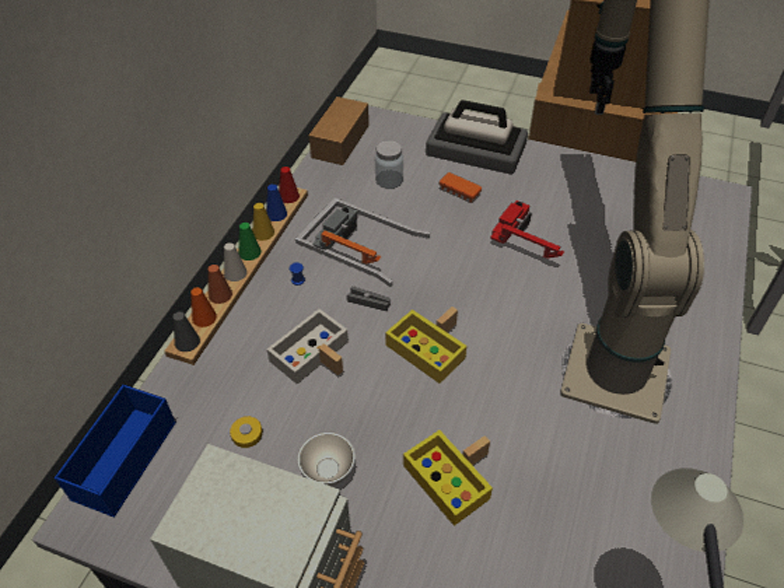

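View pics/wrist0.png

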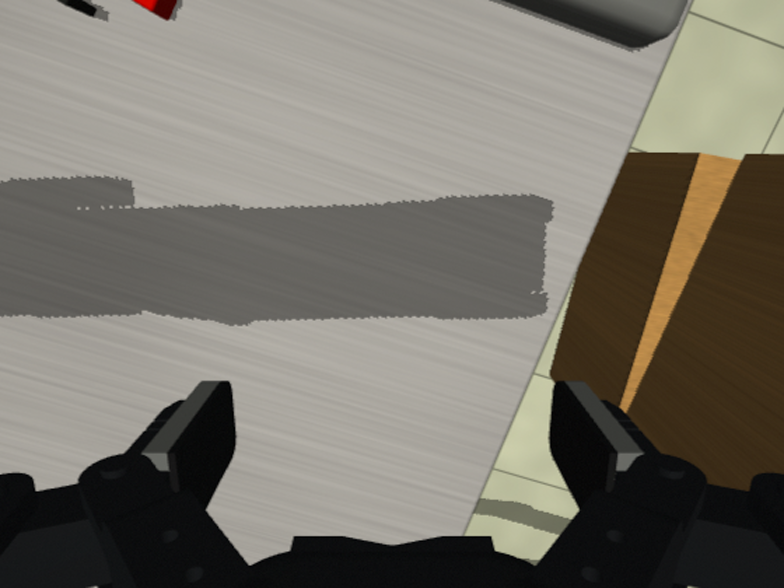

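Candidates for the drawer in the scene picture (1.4× scale): the white one at (512,262), with yellow look-alikes at (380,240) and (398,135). The white one matches. The catch is the orange one at (447,375); the red one at (190,380) is a look-alike. I'll check both choices in close crops.

```bash
python3 - <<'E'
from h import *
import pickle
D=pickle.load(open('d0.pkl','rb'))
save(D['scene'],'c1.png',(320,145,410,220),8)
save(D['scene'],'c2.png',(220,225,380,345+30),5)
save(D['side'],'c3.png',(185,215,255,275),10)
save(D['side'],'c4.png',(205,135,315,215),7)
E
```

```text
(no output)
```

View pics/c1.png

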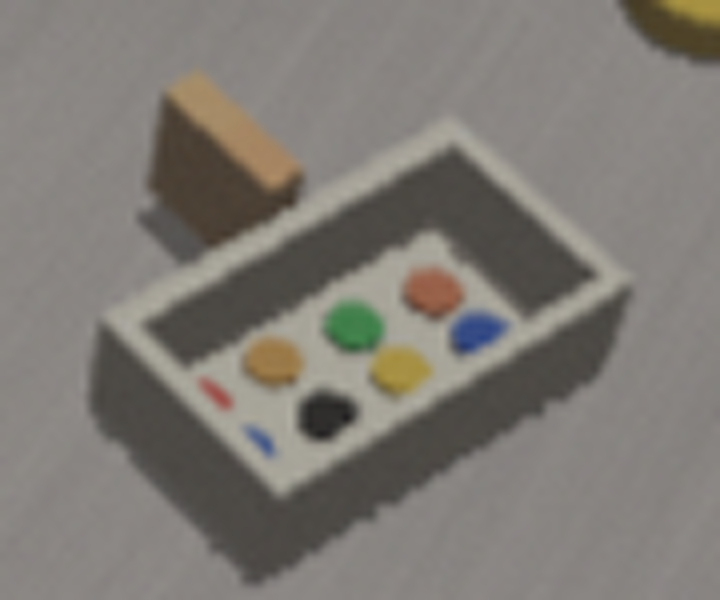

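View pics/c2.png

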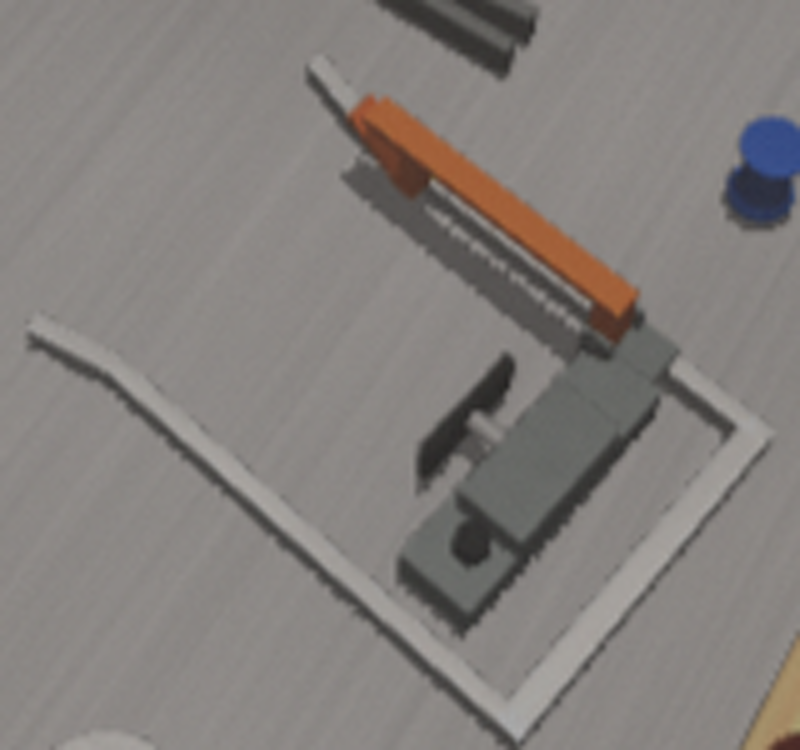

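View pics/c3.png

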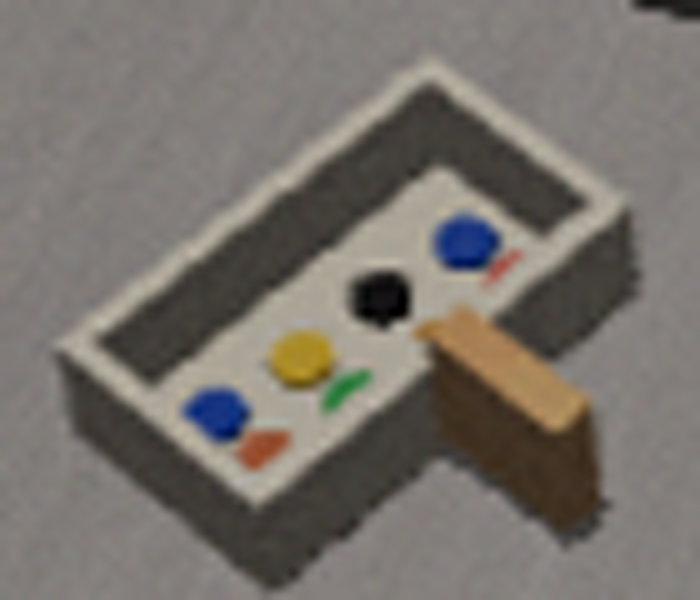

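View pics/c4.png

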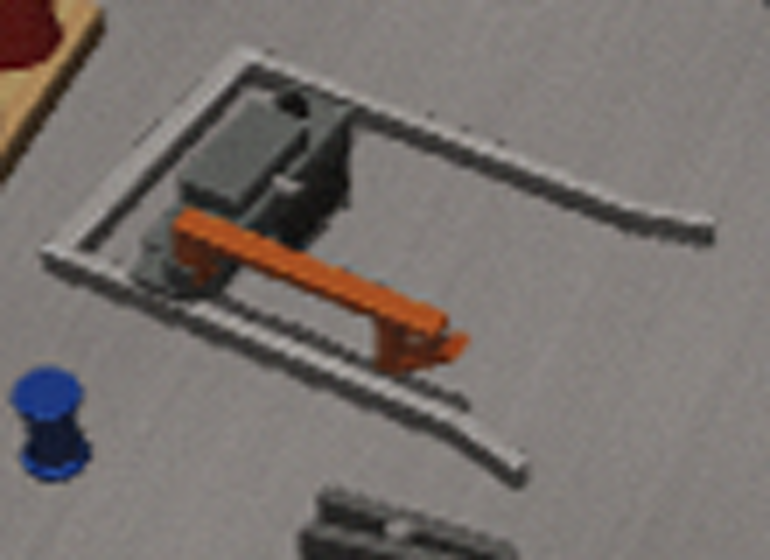

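```bash
cat > fit.py <<'E'
from h import *
import pickle
from scipy.optimize import least_squares
D=pickle.load(open('d0.pkl','rb'))
S,I=D['scene'],D['side']
def px(p,s,o): return (np.array(p,float)+.5)/s-.5+o
def T(p,X):
    c,s=np.cos(p[2]),np.sin(p[2]); return [p[0]+c*X[0]-s*X[1],p[1]+s*X[0]+c*X[1],X[2]]
if __name__=='__main__':
    sc=[px(p,8,(320,145)) for p in[(103,318),(280,495),(632,278),(452,118)]]
    si=[px(p,10,(185,215)) for p in[(630,197),(430,60),(58,348),(258,505)]]
    M=[(-45,-78,45),(45,-78,45),(45,78,45),(-45,78,45)]
    for q in sc: print('scene',atz(S,*q,45))
    for q in si: print('side',atz(I,*q,45))
    f=lambda p,use:np.concatenate([(proj(d,T(p,m))-q) for d,qs in use for m,q in zip(M,qs)])
    for use in([(S,sc)],[(I,si)],[(S,sc),(I,si)]):
        for th in(-2.5,-1,0.5,2):
            r=least_squares(f,[600,0,th],args=(use,))
            if r.cost<60: print(r.x,r.cost,r.fun.round(1))
    print('bay pts')
    for n,p in dict(mYtip_in=(45,318),knee_in=(122,362),tipout=(30,335),backcorner_out=(517,743),py_tip_in=(310,72),py_tip_out=(325,55),back_py_out=(772,432)).items(): print(n,atz(S,*px(p,5,(220,225)),16))
    for n,p in dict(my_tip_out=(712,220),my_tip_in=(712,240),back_my_out=(247,48),back_py_out=(45,252),py_tip_out=(520,470),py_knee_out=(430,415)).items(): print('side',n,atz(I,*px(p,7,(205,135)),16))
E
python3 fit.py
```

```text
scene [580.08508715 120.39102067  45.        ]
scene [661.90007453  87.50797796  45.        ]
scene [719.9500396  231.28552286  45.        ]
scene [638.70881436 263.77231173  45.        ]
side [579.57132974 121.94000544  45.        ]
side [660.18633334  92.42040885  45.        ]
side [719.09623999 235.27306366  45.        ]
side [637.67217306 266.98239557  45.        ]
[ 6.50093697e+02  1.75857546e+02 -3.85077904e-01] 0.3236915812461193 [-0.3 -0.2  0.1  0.3  0.4  0.2 -0.1 -0.4]
[ 6.50093697e+02  1.75857546e+02 -3.85077884e-01] 0.32369158124525665 [-0.3 -0.2  0.1  0.3  0.4  0.2 -0.1 -0.4]
[ 6.50093697e+02  1.75857546e+02 -3.85077880e-01] 0.3236915812453068 [-0.3 -0.2  0.1  0.3  0.4  0.2 -0.1 -0.4]
[ 6.50093697e+02  1.75857546e+02 -3.85077883e-01] 0.3236915812452545 [-0.3 -0.2  0.1  0.3  0.4  0.2 -0.1 -0.4]
[ 6.49216206e+02  1.79034981e+02 -3.80996966e-01] 0.5418374781592393 [ 0.2  0.4 -0.2 -0.7 -0.2 -0.2  0.2  0.4]
[ 6.49216206e+02  1.79034981e+02 -3.80996928e-01] 0.5418374781605428 [ 0.2  0.4 -0.2 -0.7 -0.2 -0.2  0.2  0.4]
[ 6.49216206e+02  1.79034981e+02 -3.80996958e-01] 0.541837478
[... 805 characters left out ...]
82311534   16.        ]
knee_in [ 560.27176066 -254.5131464    16.        ]
tipout [ 517.3389305  -266.27515415   16.        ]
backcorner_out [ 793.11200501 -304.07567554   16.        ]
py_tip_in [548.93865914 -78.8378476   16.        ]
py_tip_out [549.87263981 -66.44231607  16.        ]
back_py_out [ 823.32808911 -126.1135661    16.        ]
side my_tip_out [ 513.63195899 -257.48544101   16.        ]
side my_tip_in [ 509.05869765 -243.70137945   16.        ]
side back_my_out [ 786.62601188 -297.82043778   16.        ]
side back_py_out [ 821.2245223  -120.53764786   16.        ]
side py_tip_out [545.38515567 -63.45765936  16.        ]
side py_knee_out [598.60975549 -82.21074608  16.        ]
```

>>> servo_tool([
  {"dx": 1.6, "dy": 3.4, "az": 0.1},
  {"dx": 3.15, "dy": 6.85, "az": 0.2},
  {"dx": 4.7, "dy": 10.3, "az": 0.3},
  {"dx": 6.3, "dy": 13.7, "az": 0.4},
  {"dx": 7.9, "dy": 17.1, "az": 0.5},
  {"dx": 9.45, "dy": 20.6, "az": 0.6},
  {"dx": 11.0, "dy": 24.0, "az": 0.7},
  {"dx": 12.6, "dy": 27.4, "az": 0.81},
])

```text
invalid input at $.increments[0]: expected keys dx, dy, dz, ax, ay, az, claw
```

>>> servo_tool([
  {"dx": 1.6, "dy": 3.4, "az": 0.1},
  {"dx": 3.15, "dy": 6.85, "az": 0.2},
  {"dx": 4.7, "dy": 10.3, "az": 0.3},
  {"dx": 6.3, "dy": 13.7, "az": 0.4},
  {"dx": 7.9, "dy": 17.1, "az": 0.5},
  {"dx": 9.45, "dy": 20.6, "az": 0.6},
  {"dx": 11.0, "dy": 24.0, "az": 0.7},
  {"dx": 12.6, "dy": 27.4, "az": 0.81},
])

```text
invalid input at $.increments[0]: expected keys dx, dy, dz, ax, ay, az, claw
```

```bash
python3 - <<'E'
from h import *
s=read_state();print(s['clock'],s['eef_pos'],s['tool_rot'],s['qpos'],s['force'])
d=cam('wrist');save(d,'w1.png',s=1.4)
import pickle;pickle.dump(d,open('w1.pkl','wb'))
E
```

```text
0.15 [ 200.52624656 -617.81809864  230.60891105] [-1.57223273e+00  2.40141778e-06 -2.82778314e+00] [ 1.19119768  0.62914458  0.03846709  1.51809046 -0.02702343  0.9963121
 -0.01996235] [ 0.16353213  0.27520409 -0.07918723]
```

View pics/w1.png

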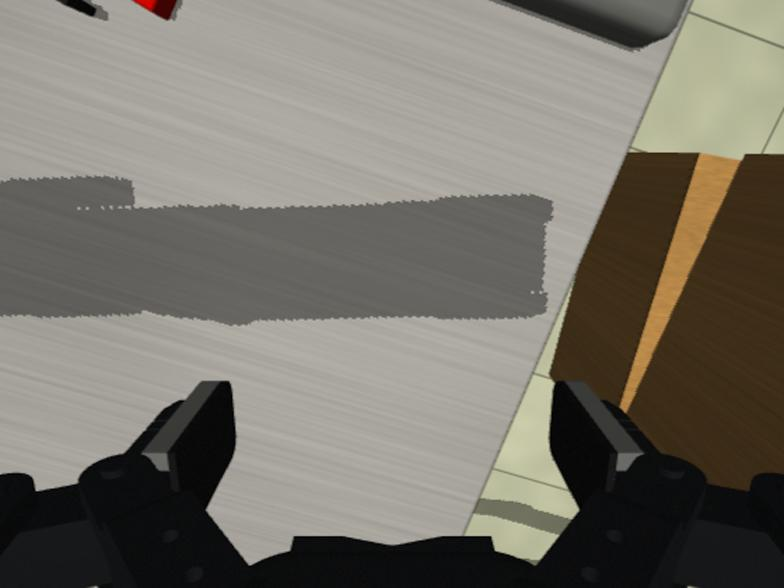

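The rows need every key. I'll send them again complete.

>>> servo_tool([
  {"dx": 1.6, "dy": 3.4, "dz": 0, "ax": 0, "ay": 0, "az": 0.1, "claw": -1},
  {"dx": 3.15, "dy": 6.85, "dz": 0, "ax": 0, "ay": 0, "az": 0.2, "claw": -1},
  {"dx": 4.7, "dy": 10.3, "dz": 0, "ax": 0, "ay": 0, "az": 0.3, "claw": -1},
  {"dx": 6.3, "dy": 13.7, "dz": 0, "ax": 0, "ay": 0, "az": 0.4, "claw": -1},
  {"dx": 7.9, "dy": 17.1, "dz": 0, "ax": 0, "ay": 0, "az": 0.5, "claw": -1},
  {"dx": 9.45, "dy": 20.6, "dz": 0, "ax": 0, "ay": 0, "az": 0.6, "claw": -1},
  {"dx": 11.0, "dy": 24.0, "dz": 0, "ax": 0, "ay": 0, "az": 0.7, "claw": -1},
  {"dx": 12.6, "dy": 27.4, "dz": 0, "ax": 0, "ay": 0, "az": 0.81, "claw": -1},
])

```text
clock: 0.87
eef_pos: [326.9, -342.6, 231.4]
tool_rot: [-1.571, -0.0, -2.013]
force: [-0.4, -0.3, -0.3]
width: 85.2
```

>>> servo_tool([
  {"dx": 1.6, "dy": 3.4, "dz": 0, "ax": 0, "ay": 0, "az": 0.1, "claw": -1},
  {"dx": 3.15, "dy": 6.85, "dz": 0, "ax": 0, "ay": 0, "az": 0.2, "claw": -1},
  {"dx": 4.7, "dy": 10.3, "dz": 0, "ax": 0, "ay": 0, "az": 0.3, "claw": -1},
  {"dx": 6.3, "dy": 13.7, "dz": 0, "ax": 0, "ay": 0, "az": 0.4, "claw": -1},
  {"dx": 7.9, "dy": 17.1, "dz": 0, "ax": 0, "ay": 0, "az": 0.5, "claw": -1},
  {"dx": 9.45, "dy": 20.6, "dz": 0, "ax": 0, "ay": 0, "az": 0.6, "claw": -1},
  {"dx": 11.0, "dy": 24.0, "dz": 0, "ax": 0, "ay": 0, "az": 0.7, "claw": -1},
  {"dx": 12.6, "dy": 27.4, "dz": 0, "ax": 0, "ay": 0, "az": 0.81, "claw": -1},
])

```text
clock: 1.53
eef_pos: [453.0, -68.6, 231.5]
tool_rot: [-1.571, -0.0, -1.203]
force: [0.1, -0.5, -1.0]
width: 85.4
```

```bash
python3 - <<'E'
from h import *
s=read_state();print(s['clock'],s['eef_pos'],s['tool_rot'],s['qpos'],s['force'])
d=cam('wrist');save(d,'w1.png',s=1.4)
import pickle;pickle.dump(d,open('w1.pkl','wb'))
s=read_state();print(s['clock'],s['eef_pos'],s['tool_rot'],s['qpos'],s['force'])
E
```

```text
1.5333 [452.98667432 -68.60144698 231.48265905] [-1.57072419e+00 -3.94878523e-04 -1.20302300e+00] [ 0.44298862  0.38824815 -0.47848326  2.02082997  0.24892299  0.78792885
  0.1858104 ] [ 0.05376655 -0.52913089 -1.0457296 ]
1.5833 [457.20058022 -60.22022523 232.23053226] [-1.56291986  0.00333755 -1.18816686] [ 0.43612316  0.39033966 -0.48857304  2.01666462  0.24680102  0.7855454
  0.1866879 ] [4.4595941  6.88557011 1.7212349 ]
```

View pics/w1.png

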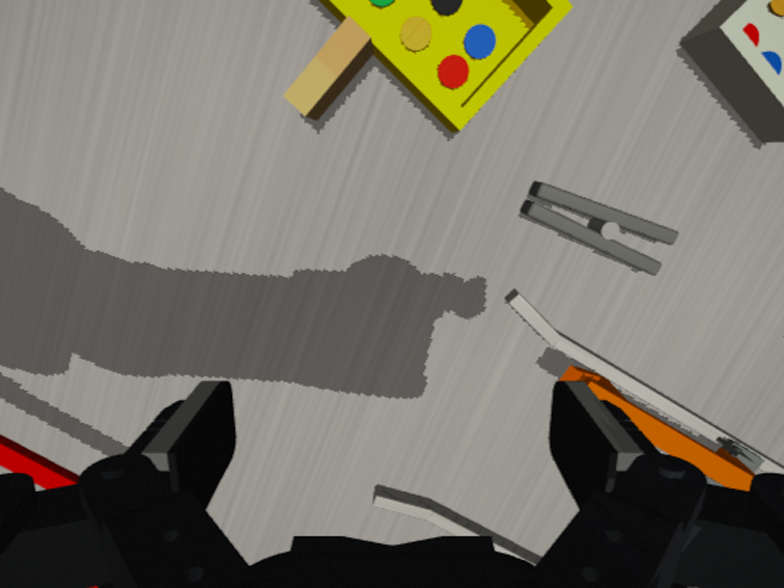

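>>> servo_tool([
  {"dx": 1.6, "dy": 3.4, "dz": 0, "ax": 0, "ay": 0, "az": 0.1, "claw": -1},
  {"dx": 3.15, "dy": 6.85, "dz": -1, "ax": 0, "ay": 0, "az": 0.2, "claw": -1},
  {"dx": 4.7, "dy": 10.3, "dz": -2, "ax": 0, "ay": 0, "az": 0.3, "claw": -1},
  {"dx": 6.3, "dy": 13.7, "dz": -3, "ax": 0, "ay": 0, "az": 0.4, "claw": -1},
  {"dx": 7.9, "dy": 17.1, "dz": -4, "ax": 0, "ay": 0, "az": 0.5, "claw": -1},
  {"dx": 9.45, "dy": 20.6, "dz": -5, "ax": 0, "ay": 0, "az": 0.6, "claw": -1},
  {"dx": 11.0, "dy": 24.0, "dz": -6, "ax": 0, "ay": 0, "az": 0.71, "claw": -1},
  {"dx": 12.6, "dy": 27.5, "dz": -6, "ax": 0, "ay": 0, "az": 0.824, "claw": -1},
])

```text
clock: 2.25
eef_pos: [578.0, 205.1, 169.0]
tool_rot: [-1.574, 0.002, -0.379]
force: [0.8, -0.6, -0.4]
width: 85.1
```

>>> servo_tool([
  {"dx": 0, "dy": 0, "dz": 0, "ax": 0, "ay": 0, "az": 0, "claw": -1},
  {"dx": 0, "dy": 0, "dz": 0, "ax": 0, "ay": 0, "az": 0, "claw": -1},
])

```text
clock: 2.42
eef_pos: [578.4, 207.4, 170.6]
tool_rot: [-1.569, 0.002, -0.381]
force: [0.7, -1.4, -0.9]
width: 85.5
```

```bash
python3 - <<'E'
from h import *
s=read_state();print(s['clock'],s['eef_pos'],s['tool_rot'],s['qpos'],s['force'])
d=cam('wrist');save(d,'w2.png',s=1.4)
import pickle;pickle.dump(d,open('w2.pkl','wb'))
E
```

```text
2.4167 [578.43728011 207.39064404 170.63787193] [-1.56942454  0.00164446 -0.38122244] [-0.01484176  0.71650727 -0.62664941  1.67083551  0.50215843  0.92078489
  0.35417026] [ 0.71677441 -1.37034801 -0.91420969]
```

View pics/w2.png

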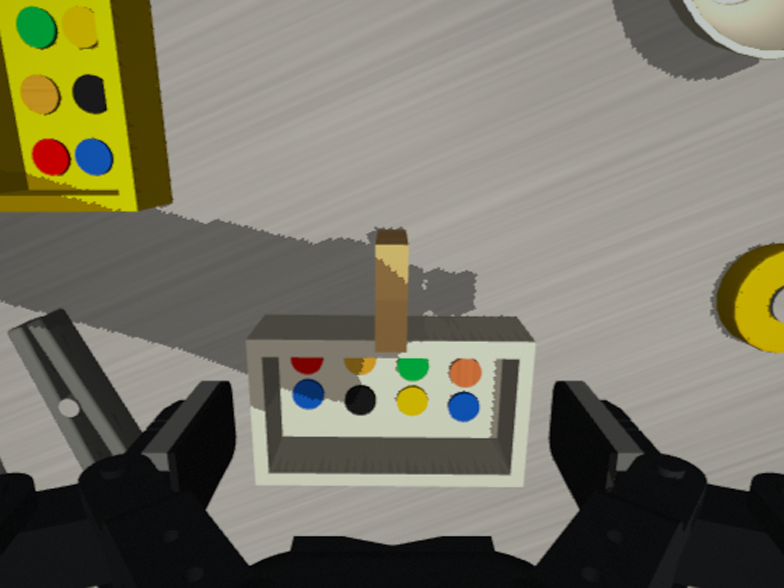

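```bash
python3 - <<'E'
from fit import *
W=pickle.load(open('w2.pkl','rb'))
print(ray(W,280,210))
pts=[((376,243.5),(-100,8,62)),((409,243.5),(-100,-8,62)),((247,341),(-45,-78,45)),((535,342),(-45,78,45)),((524,487),(45,78,45)),((256,486),(45,-78,45))]
pts[0]=(pts[0][0],(-100,-8,62));pts[1]=(pts[1][0],(-100,8,62))
f=lambda p:np.concatenate([proj(W,T(p,m))-px(q,1.4,0) for q,m in pts])
r=least_squares(f,[650,176,-.38]);print(r.x,r.fun.round(1))
print(T(r.x,(-77,0,42)))
E
```

```text
(array([514.88713463, 231.50251163, 313.31724166]), array([ 0.24281322, -0.09645548, -0.96528554]))
[ 6.47828435e+02  1.77617964e+02 -3.88313005e-01] [-0.5  0.7 -0.1  0.9 -0.7 -1.   1.  -0.3  0.1 -0.1  0.3 -0.5]
[np.float64(576.5611525414608), np.float64(206.77228575595876), 42]
```

>>> servo_tool([
  {"dx": -0.15, "dy": 0.15, "dz": -3.5, "ax": 0, "ay": 0, "az": 0, "claw": -1},
  {"dx": -0.15, "dy": 0.15, "dz": -7, "ax": 0, "ay": 0, "az": 0, "claw": -1},
  {"dx": -0.15, "dy": 0.15, "dz": -10, "ax": 0, "ay": 0, "az": 0, "claw": -1},
  {"dx": -0.15, "dy": 0.15, "dz": -12.5, "ax": 0, "ay": 0, "az": 0, "claw": -1},
  {"dx": -0.15, "dy": 0.15, "dz": -14, "ax": 0, "ay": 0, "az": 0, "claw": -1},
  {"dx": -0.15, "dy": 0.15, "dz": -14.8, "ax": 0, "ay": 0, "az": 0, "claw": -1},
  {"dx": -0.15, "dy": 0.15, "dz": -14.8, "ax": 0, "ay": 0, "az": 0, "claw": -1},
  {"dx": -0.15, "dy": 0.15, "dz": -14.8, "ax": 0, "ay": 0, "az": 0, "claw": -1},
])

```text
clock: 3.13
eef_pos: [577.5, 205.3, 23.9]
tool_rot: [-1.571, -0.001, -0.385]
force: [0.7, 0.6, 1.3]
width: 85.9
```

```bash
python3 - <<'E'
from h import *
s=read_state();print(s['clock'],s['eef_pos'],s['tool_rot'],s['qpos'],s['force'])
d=cam('wrist');save(d,'w3.png',s=1.4)
E
```

```text
3.1333 [577.54306981 205.29656241  23.92152537] [-1.57097681e+00 -6.13468426e-04 -3.85276465e-01] [-0.09209739  0.90159156 -0.49208132  1.75564644  0.65572735  0.65429157
  0.2244546 ] [0.68302141 0.56506533 1.28895691]
```

View pics/w3.png

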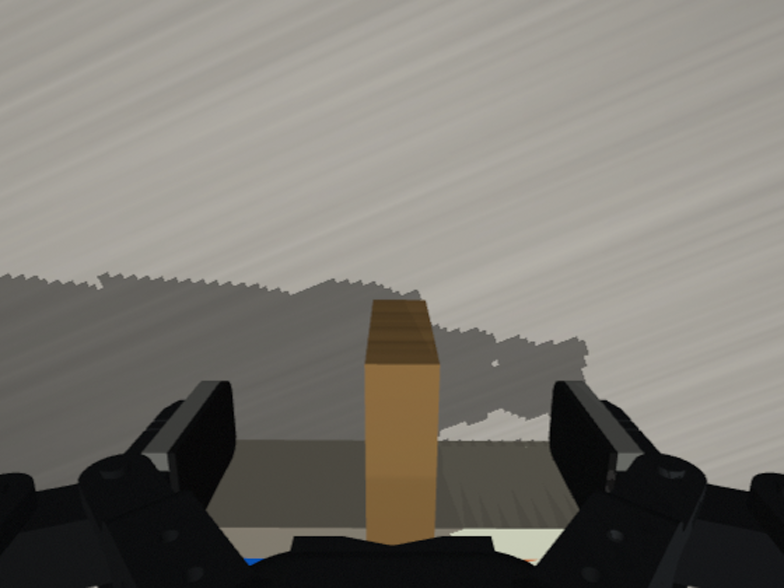

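>>> servo_tool([
  {"dx": 0.08, "dy": 0.18, "dz": 0, "ax": 0, "ay": 0, "az": 0, "claw": -1},
  {"dx": 0.08, "dy": 0.18, "dz": 0, "ax": 0, "ay": 0, "az": 0, "claw": 1},
  {"dx": 0.08, "dy": 0.18, "dz": 0, "ax": 0, "ay": 0, "az": 0, "claw": 1},
  {"dx": 0.08, "dy": 0.18, "dz": 0, "ax": 0, "ay": 0, "az": 0, "claw": 1},
  {"dx": 0.08, "dy": 0.18, "dz": 0, "ax": 0, "ay": 0, "az": 0, "claw": 1},
  {"dx": 0.08, "dy": 0.18, "dz": 0, "ax": 0, "ay": 0, "az": 0, "claw": 1},
  {"dx": 0.08, "dy": 0.18, "dz": 0, "ax": 0, "ay": 0, "az": 0, "claw": 1},
  {"dx": 0.08, "dy": 0.18, "dz": 0, "ax": 0, "ay": 0, "az": 0, "claw": 1},
])

```text
clock: 3.85
eef_pos: [577.9, 207.9, 23.5]
tool_rot: [-1.571, -0.0, -0.384]
force: [-1.1, -1.5, 2.1]
width: 15.4
```

>>> servo_tool([
  {"dx": 0, "dy": 0, "dz": 0, "ax": 0, "ay": 0, "az": 0, "claw": 1},
  {"dx": 0, "dy": 0, "dz": 0, "ax": 0, "ay": 0, "az": 0, "claw": 1},
  {"dx": 0, "dy": 0, "dz": 0, "ax": 0, "ay": 0, "az": 0, "claw": 1},
])

```text
clock: 4.1
eef_pos: [577.9, 207.9, 23.5]
tool_rot: [-1.571, -0.0, -0.384]
force: [-1.3, -0.9, 4.3]
width: 15.5
```

```bash
python3 - <<'E'
from h import *
import pickle
w=pickle.load(open('w1.pkl','rb'))
save(w,'c5.png',(255,195,560,390),2.6)
S=pickle.load(open('d0.pkl','rb'))['scene']
for n,p in dict(clipA=(405,300),clipB=(458,327),spool=(525,358)).items(): print(n,atz(S,(p[0]/1.4),p[1]/1.4,20))
E
```

```text
clipA [526.80462146  -7.63490773  20.        ]
clipB [637.04943122  -6.29121981  20.        ]
spool [764.85011521   0.89084667  20.        ]
```

View pics/c5.png

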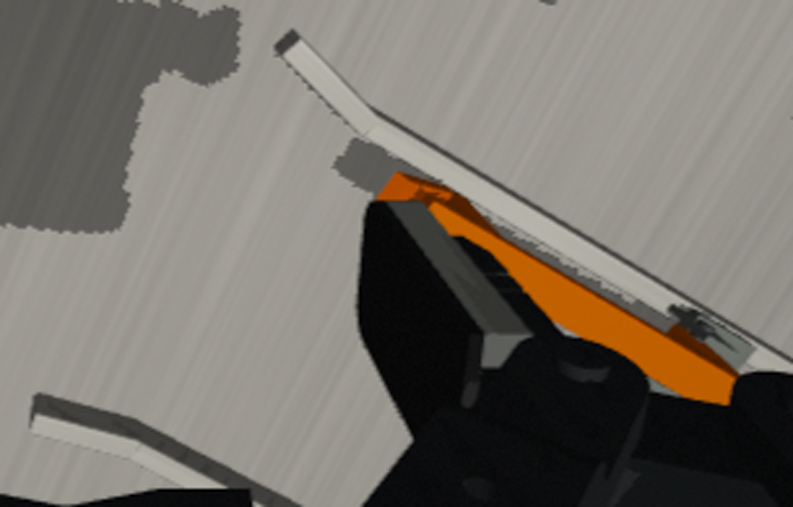

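>>> servo_tool([
  {"dx": 0, "dy": 0, "dz": 0.5, "ax": 0, "ay": 0, "az": 0, "claw": 1},
  {"dx": 0, "dy": 0, "dz": 1.5, "ax": 0, "ay": 0, "az": 0, "claw": 1},
  {"dx": 0, "dy": 0, "dz": 2.5, "ax": 0, "ay": 0, "az": 0, "claw": 1},
  {"dx": 0, "dy": 0, "dz": 3.5, "ax": 0, "ay": 0, "az": 0, "claw": 1},
  {"dx": 0, "dy": 0, "dz": 4.5, "ax": 0, "ay": 0, "az": 0, "claw": 1},
  {"dx": 0, "dy": 0, "dz": 5.5, "ax": 0, "ay": 0, "az": 0, "claw": 1},
  {"dx": 0, "dy": 0, "dz": 6, "ax": 0, "ay": 0, "az": 0, "claw": 1},
  {"dx": 0, "dy": 0, "dz": 6, "ax": 0, "ay": 0, "az": 0, "claw": 1},
])

```text
clock: 4.77
eef_pos: [579.0, 208.5, 85.1]
tool_rot: [-1.569, -0.002, -0.384]
force: [-0.0, 0.3, -3.2]
width: 15.1
```

```bash
python3 - <<'E'
from h import *
d=cam('side');save(d,'s3.png',(150,120,450,320),2.6)
d=cam('scene');save(d,'s3b.png',(200,100,450,290),3)
E
```

```text
(no output)
```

View pics/s3.png

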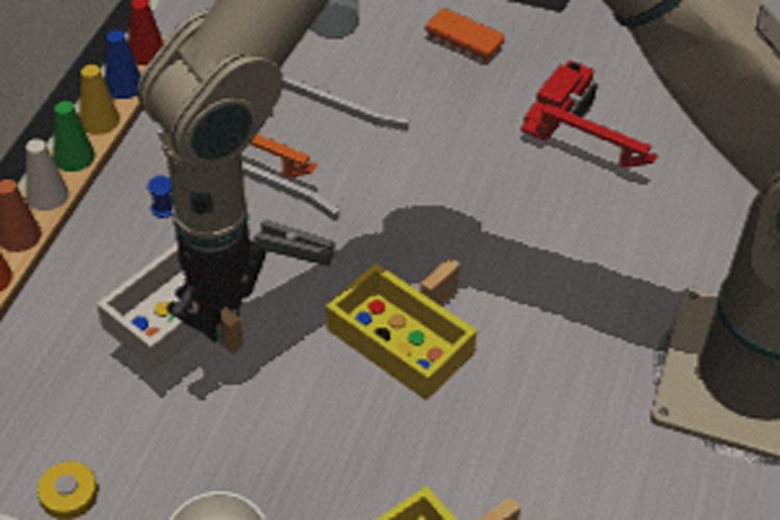

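View pics/s3b.png

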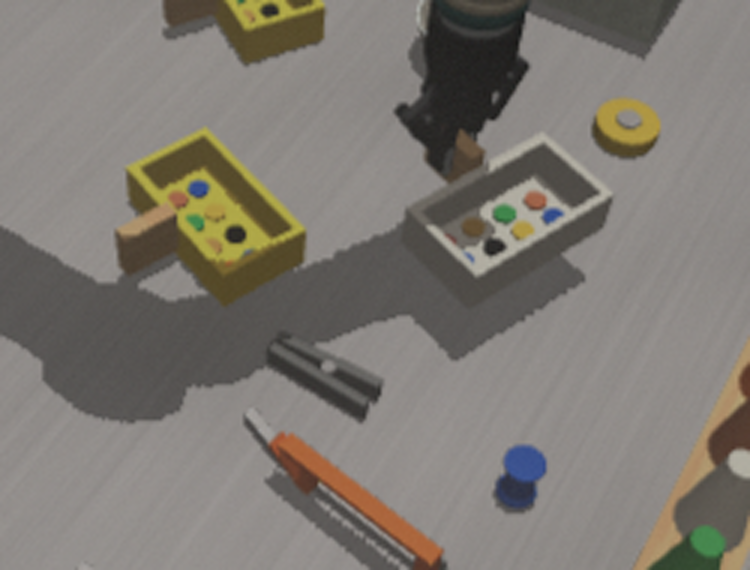

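```bash
cat > bay.py <<'E'
from fit import *
W=pickle.load(open('w1.pkl','rb'))
w=lambda p:px(p,2.6,(255,195)); s=lambda p:px(p,5,(220,225)); i=lambda p:px(p,7,(205,135))
P=[(W,w((284,53)),'ti',1),(W,w((300,34)),'to',1),(W,w((362,135)),'ki',1),(W,w((33,412)),'ti',-1),(W,w((137,443)),'ki',-1),
(S,s((48,318)),'ti',-1),(S,s((28,326)),'to',-1),(S,s((120,358)),'ki',-1),(S,s((515,735)),'bo',-1),(S,s((772,433)),'bo',1),(S,s((308,68)),'ti',1),(S,s((325,55)),'to',1),
(I,i((714,222)),'to',-1),(I,i((247,48)),'bo',-1),(I,i((45,252)),'bo',1),(I,i((522,458)),'to',1)]
def model(p,k,sg):
    t,xe=p[3],p[4]
    X=dict(ti=(-144,86.5),to=(-144,86.5+t),ki=(-100,81),bo=(xe,81+t))[k]
    return T(p,(X[0],sg*X[1],16))
f=lambda p:np.concatenate([proj(d,model(p,k,g))-q for d,q,k,g in P])
def go(n):
    global P
    Q=P
    P=[x for x in Q if n is None or x[0] is n]
    r=least_squares(f,[675,-192,-.17,9,140],loss='soft_l1');print(r.x.round(3));print(f(r.x).reshape(-1,2).round(1).tolist());P=Q
for n in(None,S,I,W): go(n)
E
python3 bay.py
```

```text
[ 6.69930e+02 -1.88779e+02 -1.76000e-01  1.18940e+01  1.38279e+02]
[[-1.2, 5.8], [-0.4, 3.1], [1.8, 0.3], [5.6, -2.8], [2.2, -0.6], [-0.5, -3.5], [-0.3, -1.6], [0.2, -1.1], [-1.1, 0.9], [0.5, -2.1], [-1.4, -0.4], [-1.6, -0.8], [0.7, -0.7], [-0.1, -1.3], [-0.2, -0.3], [0.1, 1.0]]
[ 6.73198e+02 -1.90567e+02 -1.76000e-01  1.05180e+01  1.36070e+02]
[[0.2, -2.2], [0.8, -0.7], [0.9, 0.3], [-0.5, 1.2], [0.3, -0.9], [-0.7, 0.8], [-1.2, 0.7]]
[ 6.71471e+02 -1.87357e+02 -1.73000e-01  9.13600e+00  1.34665e+02]
[[-0.2, -0.1], [-0.3, -0.4], [0.6, -0.1], [0.0, 0.6]]
[ 6.67639e+02 -1.89957e+02 -1.83000e-01  1.52640e+01  1.40000e+02]
[[-2.7, 5.5], [0.1, 0.1], [0.1, 0.3], [3.2, -3.5], [-0.2, -1.1]]
```

>>> servo_tool([
  {"dx": 0, "dy": -0.5, "dz": 1, "ax": 0, "ay": 0, "az": 0.01, "claw": 1},
  {"dx": 0, "dy": -2, "dz": 2, "ax": 0, "ay": 0, "az": 0.03, "claw": 1},
  {"dx": -1, "dy": -4, "dz": 3, "ax": 0, "ay": 0, "az": 0.05, "claw": 1},
  {"dx": -2, "dy": -6.5, "dz": 3, "ax": 0, "ay": 0, "az": 0.07, "claw": 1},
  {"dx": -3, "dy": -9, "dz": 3, "ax": 0, "ay": 0, "az": 0.09, "claw": 1},
  {"dx": -4, "dy": -11.5, "dz": 3, "ax": 0, "ay": 0, "az": 0.11, "claw": 1},
  {"dx": -5, "dy": -14, "dz": 3, "ax": 0, "ay": 0, "az": 0.13, "claw": 1},
  {"dx": -6, "dy": -16.5, "dz": 3, "ax": 0, "ay": 0, "az": 0.15, "claw": 1},
])

```text
clock: 5.53
eef_pos: [517.1, 41.3, 113.5]
tool_rot: [-1.572, 0.0, -0.232]
force: [0.9, -0.6, -2.9]
width: 15.6
```

>>> servo_tool([
  {"dx": -1.2, "dy": -2.5, "dz": 0, "ax": 0, "ay": 0, "az": 0.01, "claw": 1},
  {"dx": -2.4, "dy": -5, "dz": 0, "ax": 0, "ay": 0, "az": 0.02, "claw": 1},
  {"dx": -3.6, "dy": -7.5, "dz": 0, "ax": 0, "ay": 0, "az": 0.03, "claw": 1},
  {"dx": -4.8, "dy": -10, "dz": 0, "ax": 0, "ay": 0, "az": 0.04, "claw": 1},
  {"dx": -6.0, "dy": -12.5, "dz": 0, "ax": 0, "ay": 0, "az": 0.045, "claw": 1},
  {"dx": -7.2, "dy": -15, "dz": 0, "ax": 0, "ay": 0, "az": 0.05, "claw": 1},
  {"dx": -8.4, "dy": -17.5, "dz": 0, "ax": 0, "ay": 0, "az": 0.058, "claw": 1},
  {"dx": -9.0, "dy": -18.8, "dz": 0, "ax": 0, "ay": 0, "az": 0.058, "claw": 1},
])

```text
clock: 6.2
eef_pos: [425.1, -148.9, 113.2]
tool_rot: [-1.574, 0.003, -0.179]
force: [-0.1, -1.1, -4.4]
width: 15.5
```

>>> servo_tool([
  {"dx": 0, "dy": 0, "dz": -1.5, "ax": 0, "ay": 0, "az": 0, "claw": 1},
  {"dx": 0, "dy": 0, "dz": -3, "ax": 0, "ay": 0, "az": 0, "claw": 1},
  {"dx": 0, "dy": 0, "dz": -4.5, "ax": 0, "ay": 0, "az": 0, "claw": 1},
  {"dx": 0, "dy": 0, "dz": -5, "ax": 0, "ay": 0, "az": 0, "claw": 1},
  {"dx": 0, "dy": 0, "dz": -5, "ax": 0, "ay": 0, "az": 0, "claw": 1},
])

```text
clock: 6.62
eef_pos: [427.1, -145.1, 62.6]
tool_rot: [-1.571, 0.002, -0.175]
force: [-0.0, 0.2, -3.3]
width: 15.5
```

```bash
python3 - <<'E'
from h import *
import pickle
s=read_state();print(s['clock'],s['eef_pos'],s['tool_rot'],s['qpos'],s['force'])
D={n:cam(n) for n in('scene','side','wrist')}
pickle.dump(D,open('d4.pkl','wb'))
save(D['scene'],'s4b.png',(190,170,390,320),4)
save(D['side'],'s4.png',(190,120,350,240),5)
save(D['wrist'],'w4.png',s=1.4)
E
```

```text
6.6167 [ 427.07776401 -145.07582278   62.57877925] [-1.57117522  0.00243556 -0.17534908] [ 0.62699302  0.71059555 -0.53432443  2.18403372  0.83849362  0.46371272
  0.81716944] [-0.00692284  0.20576365 -3.31584196]
```

View pics/s4.png

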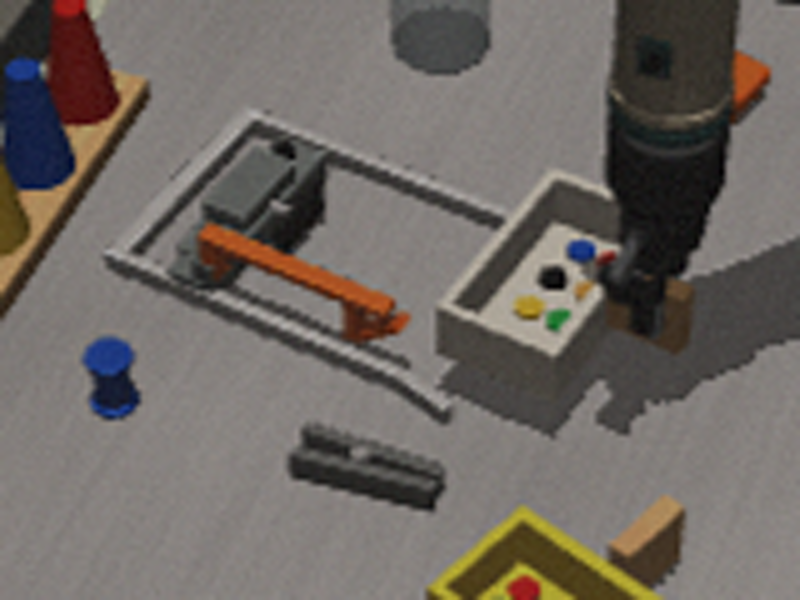

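View pics/s4b.png

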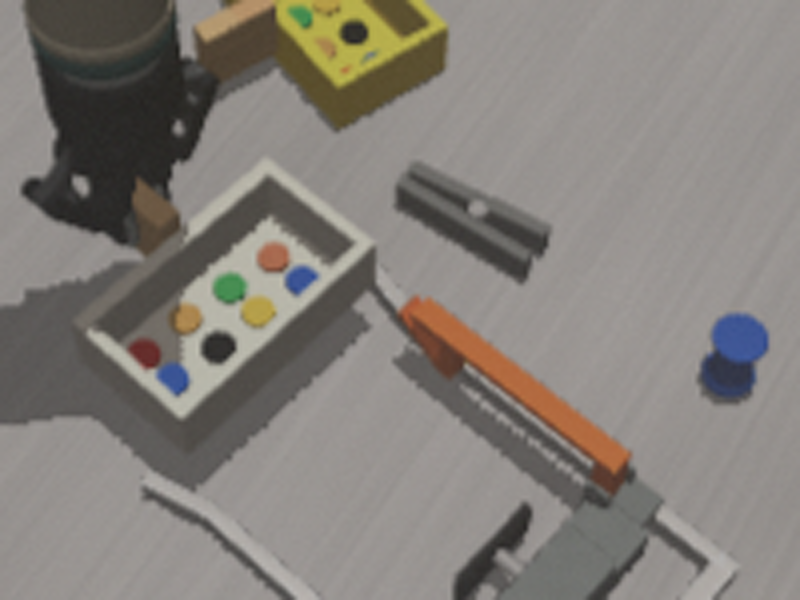

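View pics/w4.png

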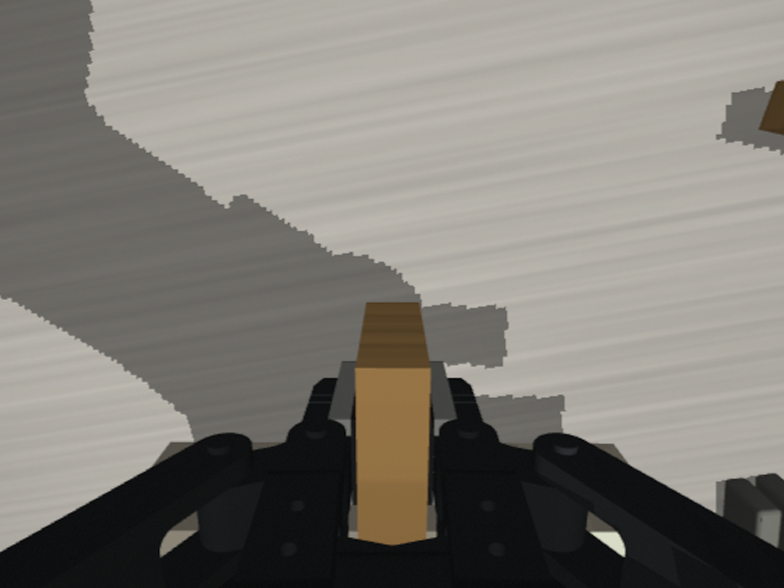

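```bash
python3 - <<'E'
from fit import *
D=pickle.load(open('d4.pkl','rb'))
s=lambda p:px(p,4,(190,170));i=lambda p:px(p,5,(190,120))
P=[(D['scene'],s((78,322)),(-45,-78)),(D['scene'],s((183,416)),(45,-78)),(D['scene'],s((376,245)),(45,78)),(D['scene'],s((265,160)),(-45,78)),
(D['side'],i((555,171)),(45,-78)),(D['side'],i((439,308)),(45,78)),(D['side'],i((556,356)),(-45,78))]
f=lambda p:np.concatenate([proj(d,T(p,(m[0],m[1],45+p[3]+p[4]*m[0]+p[5]*m[1])))-q for d,q,m in P])
r=least_squares(f,[503,-159,-.176,39,0,0],loss='soft_l1');print(r.x.round(3),f(r.x).reshape(-1,2).round(1).tolist())
p=r.x
for bay in((671,-188.5,-.176),(673.2,-190.6,-.176),(671.5,-187.4,-.173)):
    d=np.array([p[0]-bay[0],p[1]-bay[1]]);c,sn=np.cos(bay[2]),np.sin(bay[2]);print(c*d[0]+sn*d[1],-sn*d[0]+c*d[1])
E
```

```text
[ 5.03771e+02 -1.59326e+02 -1.79000e-01  3.56940e+01  7.00000e-03
 -4.00000e-03] [[-1.6, -0.0], [-0.2, 0.8], [0.1, -0.4], [0.5, -0.4], [-0.6, -0.4], [-0.5, 0.2], [0.1, 0.8]]
-169.75349316197864 -0.5575259349842838
-172.28720225805162 1.1248290265137761
-170.05758606850236 -1.2179129433753033
```

>>> servo_tool([
  {"dx": 0, "dy": 0, "dz": -0.8, "ax": 0, "ay": 0, "az": 0, "claw": 1},
  {"dx": 0, "dy": 0, "dz": -1.6, "ax": 0, "ay": 0, "az": 0, "claw": 1},
  {"dx": 0, "dy": 0, "dz": -2.4, "ax": 0, "ay": 0, "az": 0, "claw": 1},
  {"dx": 0, "dy": 0, "dz": -3.0, "ax": 0, "ay": 0, "az": 0, "claw": 1},
  {"dx": 0, "dy": 0, "dz": -3.4, "ax": 0, "ay": 0, "az": 0, "claw": 1},
  {"dx": 0, "dy": 0, "dz": -3.7, "ax": 0, "ay": 0, "az": 0, "claw": 1},
  {"dx": 0, "dy": 0, "dz": -3.8, "ax": 0, "ay": 0, "az": 0, "claw": 1},
  {"dx": 0, "dy": 0, "dz": -3.8, "ax": 0, "ay": 0, "az": 0, "claw": 1},
])

```text
clock: 7.43
eef_pos: [427.9, -144.8, 25.1]
tool_rot: [-1.571, 0.0, -0.175]
force: [-0.8, -0.0, -2.6]
width: 15.2
```

>>> servo_tool([
  {"dx": 0, "dy": 0, "dz": -0.1, "ax": 0, "ay": 0, "az": 0, "claw": 1},
  {"dx": 0, "dy": 0, "dz": -0.15, "ax": 0, "ay": 0, "az": 0, "claw": 1},
  {"dx": 0, "dy": 0, "dz": -0.15, "ax": 0, "ay": 0, "az": 0, "claw": 1},
  {"dx": 0, "dy": 0, "dz": -0.15, "ax": 0, "ay": 0, "az": 0, "claw": 1},
])

```text
clock: 7.77
eef_pos: [428.1, -145.0, 24.0]
tool_rot: [-1.571, -0.0, -0.176]
force: [0.3, 0.6, -2.9]
width: 15.4
```

>>> servo_tool([
  {"dx": 0, "dy": 0, "dz": -0.05, "ax": 0, "ay": 0, "az": 0, "claw": 1},
  {"dx": 0, "dy": 0, "dz": -0.1, "ax": 0, "ay": 0, "az": 0, "claw": 1},
  {"dx": 0, "dy": 0, "dz": -0.1, "ax": 0, "ay": 0, "az": 0, "claw": 1},
  {"dx": 0, "dy": 0, "dz": -0.1, "ax": 0, "ay": 0, "az": 0, "claw": 1},
])

```text
clock: 8.1
eef_pos: [428.1, -145.0, 23.4]
tool_rot: [-1.571, -0.001, -0.176]
force: [-2.1, 0.7, 3.6]
width: 15.3
```

```bash
python3 - <<'E'
from h import *
s=read_state();print(s['clock'],s['eef_pos'],s['tool_rot'],s['force'],s['torque'])
d=cam('scene');save(d,'s5b.png',(190,170,390,320),4)
d=cam('side');save(d,'s5.png',(190,120,350,240),5)
E
```

```text
8.1 [ 428.06098648 -145.03789428   23.39568089] [-1.57126303e+00 -6.96386811e-04 -1.75777491e-01] [-2.09067945  0.71730364  3.61053444] [ 0.10712754  0.29746778 -0.02890565]
```

View pics/s5.png

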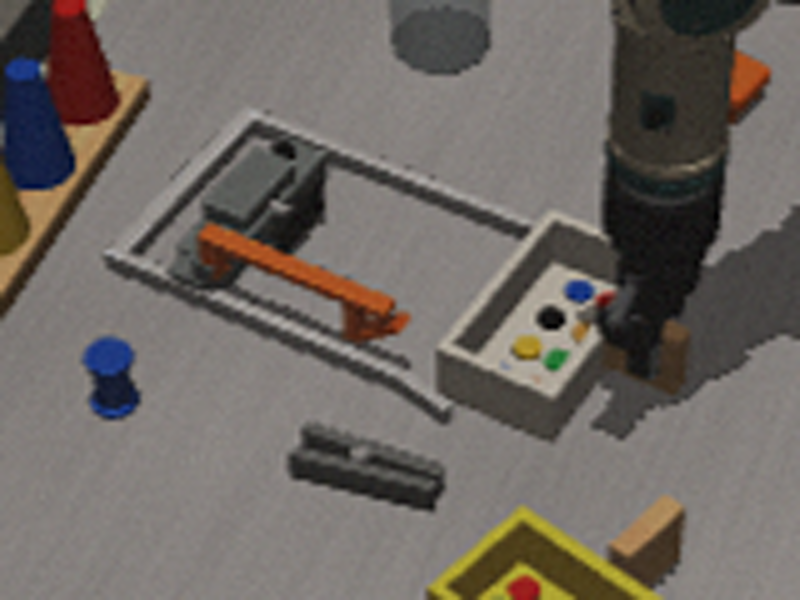

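View pics/s5b.png

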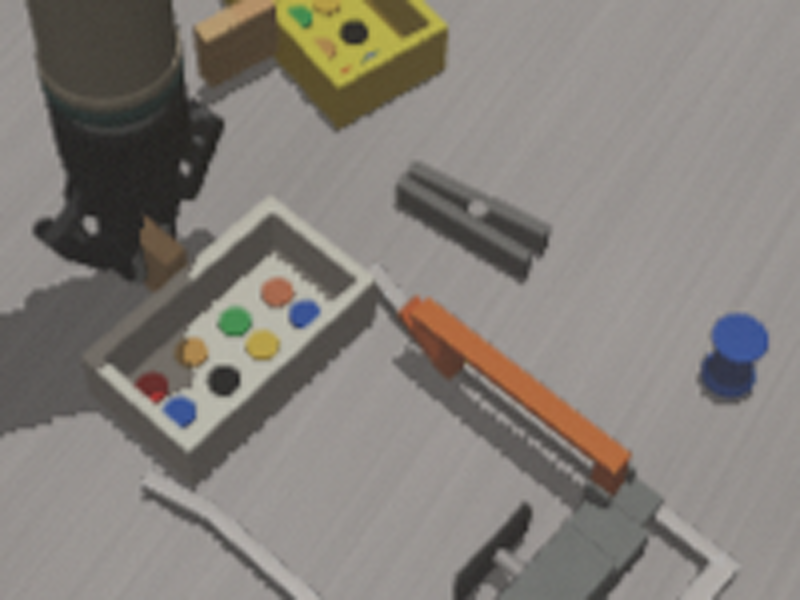

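>>> servo_tool([
  {"dx": 0.3, "dy": -0.05, "dz": 0.03, "ax": 0, "ay": 0, "az": 0, "claw": 1},
  {"dx": 0.6, "dy": -0.11, "dz": 0.03, "ax": 0, "ay": 0, "az": 0, "claw": 1},
  {"dx": 0.9, "dy": -0.16, "dz": 0.03, "ax": 0, "ay": 0, "az": 0, "claw": 1},
  {"dx": 1.2, "dy": -0.21, "dz": 0.03, "ax": 0, "ay": 0, "az": 0, "claw": 1},
  {"dx": 1.5, "dy": -0.27, "dz": 0.03, "ax": 0, "ay": 0, "az": 0, "claw": 1},
  {"dx": 1.8, "dy": -0.32, "dz": 0.03, "ax": 0, "ay": 0, "az": 0, "claw": 1},
  {"dx": 2.1, "dy": -0.37, "dz": 0.03, "ax": 0, "ay": 0, "az": 0, "claw": 1},
  {"dx": 2.4, "dy": -0.43, "dz": 0.03, "ax": 0, "ay": 0, "az": 0, "claw": 1},
])

```text
clock: 8.87
eef_pos: [449.6, -149.2, 23.4]
tool_rot: [-1.572, 0.004, -0.176]
force: [-8.1, 1.0, 11.4]
width: 15.1
```

```bash
cat > st.py <<'E'
from h import *
s=read_state();c,n=np.cos(-.176),np.sin(-.176)
R=lambda v:np.round([c*v[0]+n*v[1],-n*v[0]+c*v[1],v[2]],2)
p=s['eef_pos']-[671,-188.5,0]
print(s['clock'],'bayTCP',R(p),'drawerx',R(p)[0]+77,'F',R(s['force']),'M',R(s['torque']),s['tool_rot'].round(4))
E
python3 st.py
```

```text
8.8667 bayTCP [-2.2488e+02 -3.0000e-02  2.3400e+01] drawerx -147.88 F [-8.2  -0.44 11.41] M [0.13 1.23 0.04] [-1.5722  0.0039 -0.1759]
```

>>> servo_tool([
  {"dx": 0.2, "dy": -0.04, "dz": 0.05, "ax": 0, "ay": 0, "az": 0, "claw": 1},
  {"dx": 0.4, "dy": -0.07, "dz": 0.05, "ax": 0, "ay": 0, "az": 0, "claw": 1},
  {"dx": 0.6, "dy": -0.11, "dz": 0.05, "ax": 0, "ay": 0, "az": 0, "claw": 1},
  {"dx": 0.8, "dy": -0.14, "dz": 0.05, "ax": 0, "ay": 0, "az": 0, "claw": 1},
  {"dx": 1.0, "dy": -0.18, "dz": 0.05, "ax": 0, "ay": 0, "az": 0, "claw": 1},
  {"dx": 1.2, "dy": -0.21, "dz": 0.05, "ax": 0, "ay": 0, "az": 0, "claw": 1},
])

```text
clock: 9.37
eef_pos: [463.4, -151.4, 23.5]
tool_rot: [-1.571, 0.001, -0.176]
force: [-3.2, 0.2, 0.5]
width: 15.5
```

```bash
python3 st.py
```

```text
9.3667 bayTCP [-2.1086e+02  2.1000e-01  2.3490e+01] drawerx -133.86 F [-3.2  -0.36  0.51] M [-0.07  0.49  0.05] [-1.5711e+00  1.3000e-03 -1.7570e-01]
```

>>> servo_tool([
  {"dx": 0.2, "dy": -0.04, "dz": 0, "ax": 0, "ay": 0, "az": 0, "claw": 1},
  {"dx": 0.4, "dy": -0.07, "dz": 0, "ax": 0, "ay": 0, "az": 0, "claw": 1},
  {"dx": 0.6, "dy": -0.11, "dz": 0, "ax": 0, "ay": 0, "az": 0, "claw": 1},
  {"dx": 0.8, "dy": -0.14, "dz": 0, "ax": 0, "ay": 0, "az": 0, "claw": 1},
  {"dx": 1.0, "dy": -0.18, "dz": 0, "ax": 0, "ay": 0, "az": 0, "claw": 1},
  {"dx": 1.2, "dy": -0.21, "dz": 0, "ax": 0, "ay": 0, "az": 0, "claw": 1},
])

```text
clock: 9.87
eef_pos: [476.2, -153.5, 23.5]
tool_rot: [-1.571, 0.0, -0.176]
force: [-1.9, -0.1, -1.5]
width: 15.3
```

```bash
python3 st.py;python3 - <<'E'
from h import *
d=cam('scene');save(d,'s6b.png',(190,170,390,320),4)
d=cam('side');save(d,'s6.png',(190,120,350,240),5)
E
```

```text
9.8667 bayTCP [-197.95    0.34   23.55] drawerx -120.94999999999999 F [-1.87 -0.39 -1.48] M [-0.01  0.46  0.12] [-1.5707e+00  1.0000e-04 -1.7590e-01]
```

View pics/s6.png

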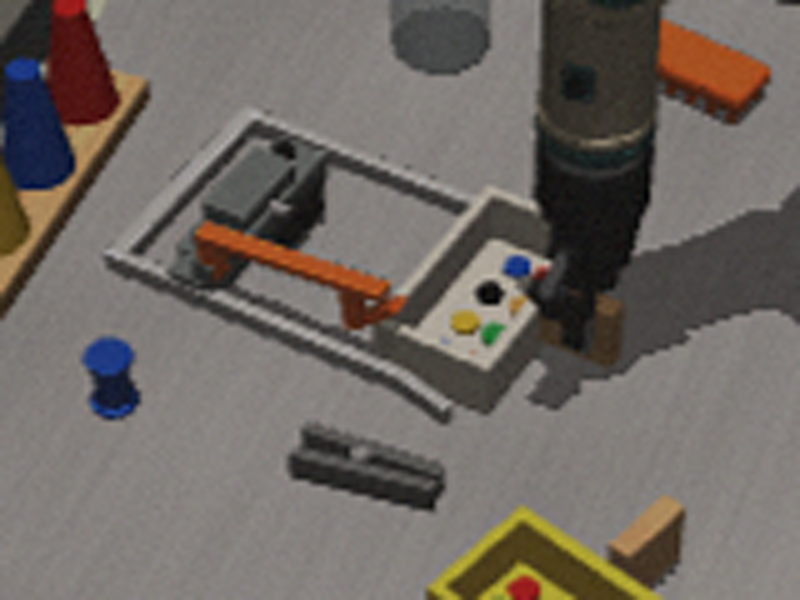

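View pics/s6b.png

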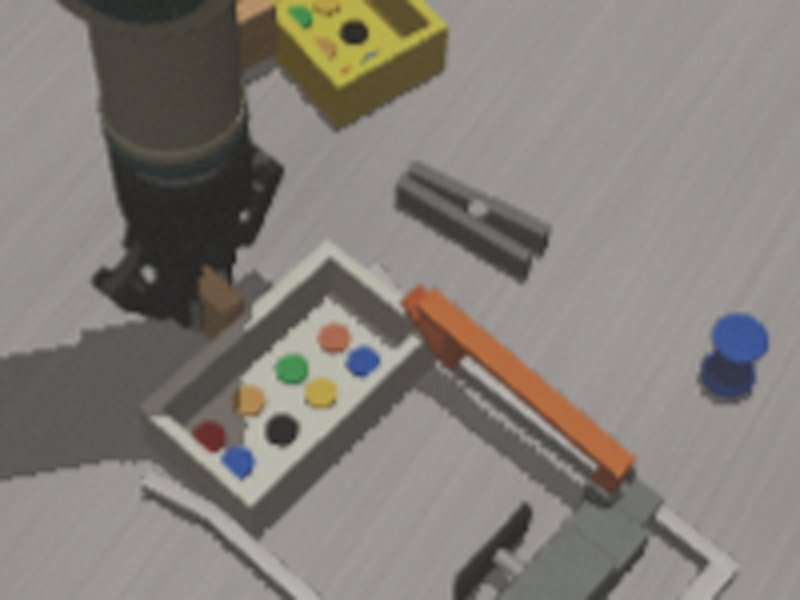

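>>> servo_tool([
  {"dx": 0.2, "dy": -0.04, "dz": 0, "ax": 0, "ay": 0, "az": 0, "claw": 1},
  {"dx": 0.4, "dy": -0.07, "dz": 0, "ax": 0, "ay": 0, "az": 0, "claw": 1},
  {"dx": 0.6, "dy": -0.11, "dz": 0, "ax": 0, "ay": 0, "az": 0, "claw": 1},
  {"dx": 0.8, "dy": -0.14, "dz": 0, "ax": 0, "ay": 0, "az": 0, "claw": 1},
  {"dx": 1.0, "dy": -0.18, "dz": 0, "ax": 0, "ay": 0, "az": 0, "claw": 1},
  {"dx": 1.2, "dy": -0.21, "dz": 0, "ax": 0, "ay": 0, "az": 0, "claw": 1},
])

```text
clock: 10.47
eef_pos: [488.0, -155.6, 23.6]
tool_rot: [-1.571, 0.0, -0.176]
force: [-3.4, 0.3, -1.1]
width: 14.9
```

```bash
python3 st.py
```

```text
10.4667 bayTCP [-185.91    0.33   23.59] drawerx -108.91 F [-3.38 -0.31 -1.14] M [-0.08  0.69  0.13] [-1.5709e+00  3.0000e-04 -1.7580e-01]
```

>>> servo_tool([
  {"dx": 0.2, "dy": -0.04, "dz": 0, "ax": 0, "ay": 0, "az": 0, "claw": 1},
  {"dx": 0.4, "dy": -0.07, "dz": 0, "ax": 0, "ay": 0, "az": 0, "claw": 1},
  {"dx": 0.6, "dy": -0.11, "dz": 0, "ax": 0, "ay": 0, "az": 0, "claw": 1},
  {"dx": 0.8, "dy": -0.14, "dz": 0, "ax": 0, "ay": 0, "az": 0, "claw": 1},
  {"dx": 1.0, "dy": -0.18, "dz": 0, "ax": 0, "ay": 0, "az": 0, "claw": 1},
  {"dx": 1.2, "dy": -0.21, "dz": 0, "ax": 0, "ay": 0, "az": 0, "claw": 1},
])

```text
clock: 10.97
eef_pos: [500.3, -157.7, 23.6]
tool_rot: [-1.571, -0.0, -0.176]
force: [-0.5, 0.3, -2.1]
width: 15.3
```

```bash
python3 st.py;python3 - <<'E'
from h import *
d=cam('scene');save(d,'s7b.png',(190,170,390,320),4)
d=cam('side');save(d,'s7.png',(190,120,350,240),5)
E
```

```text
10.9667 bayTCP [-173.47    0.41   23.64] drawerx -96.47 F [-0.54  0.19 -2.07] M [-0.08  0.36  0.03] [-1.5707e+00 -2.0000e-04 -1.7600e-01]
```

View pics/s7.png

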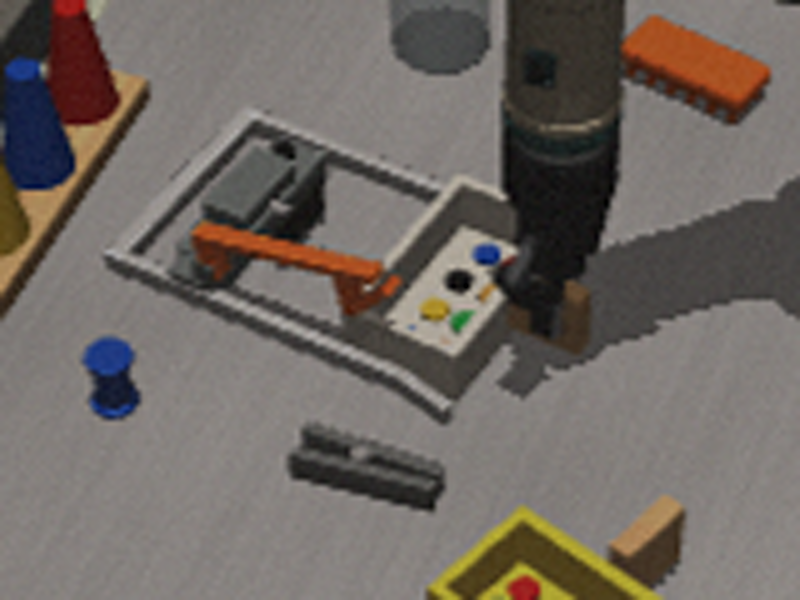

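View pics/s7b.png

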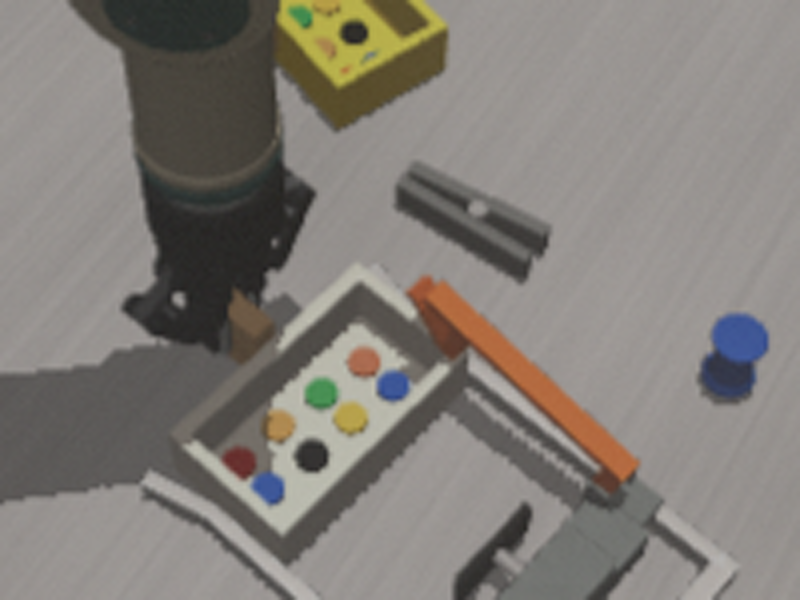

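>>> servo_tool([
  {"dx": 0.3, "dy": -0.05, "dz": 0, "ax": 0, "ay": 0, "az": 0, "claw": 1},
  {"dx": 0.6, "dy": -0.11, "dz": 0, "ax": 0, "ay": 0, "az": 0, "claw": 1},
  {"dx": 0.9, "dy": -0.16, "dz": 0, "ax": 0, "ay": 0, "az": 0, "claw": 1},
  {"dx": 1.2, "dy": -0.21, "dz": 0, "ax": 0, "ay": 0, "az": 0, "claw": 1},
  {"dx": 1.5, "dy": -0.27, "dz": 0, "ax": 0, "ay": 0, "az": 0, "claw": 1},
  {"dx": 1.8, "dy": -0.32, "dz": 0, "ax": 0, "ay": 0, "az": 0, "claw": 1},
  {"dx": 2.1, "dy": -0.37, "dz": 0, "ax": 0, "ay": 0, "az": 0, "claw": 1},
  {"dx": 2.4, "dy": -0.43, "dz": 0, "ax": 0, "ay": 0, "az": 0, "claw": 1},
])

```text
clock: 11.73
eef_pos: [524.2, -162.0, 23.6]
tool_rot: [-1.571, 0.0, -0.176]
force: [-0.5, 0.7, -1.8]
width: 15.5
```

```bash
python3 st.py
```

```text
11.7333 bayTCP [-149.15    0.4    23.61] drawerx -72.15 F [-0.57  0.59 -1.83] M [-0.    0.3   0.02] [-1.5708e+00  1.0000e-04 -1.7580e-01]
```

>>> servo_tool([
  {"dx": 0.3, "dy": -0.05, "dz": 0, "ax": 0, "ay": 0, "az": 0, "claw": 1},
  {"dx": 0.6, "dy": -0.11, "dz": 0, "ax": 0, "ay": 0, "az": 0, "claw": 1},
  {"dx": 0.9, "dy": -0.16, "dz": 0, "ax": 0, "ay": 0, "az": 0, "claw": 1},
  {"dx": 1.2, "dy": -0.21, "dz": 0, "ax": 0, "ay": 0, "az": 0, "claw": 1},
  {"dx": 1.5, "dy": -0.27, "dz": 0, "ax": 0, "ay": 0, "az": 0, "claw": 1},
  {"dx": 1.8, "dy": -0.32, "dz": 0, "ax": 0, "ay": 0, "az": 0, "claw": 1},
  {"dx": 2.1, "dy": -0.37, "dz": 0, "ax": 0, "ay": 0, "az": 0, "claw": 1},
  {"dx": 2.4, "dy": -0.43, "dz": 0, "ax": 0, "ay": 0, "az": 0, "claw": 1},
])

```text
clock: 12.4
eef_pos: [548.3, -166.3, 23.6]
tool_rot: [-1.571, 0.0, -0.176]
force: [-2.0, 0.9, -1.3]
width: 15.4
```

```bash
python3 st.py;python3 - <<'E'
from h import *
d=cam('scene');save(d,'s8b.png',(190,170,390,320),4)
d=cam('side');save(d,'s8.png',(190,120,350,240),5)
E
```

```text
12.4 bayTCP [-124.74    0.37   23.61] drawerx -47.739999999999995 F [-2.12  0.56 -1.26] M [-0.04  0.33  0.01] [-1.5707e+00  1.0000e-04 -1.7580e-01]
```

View pics/s8.png

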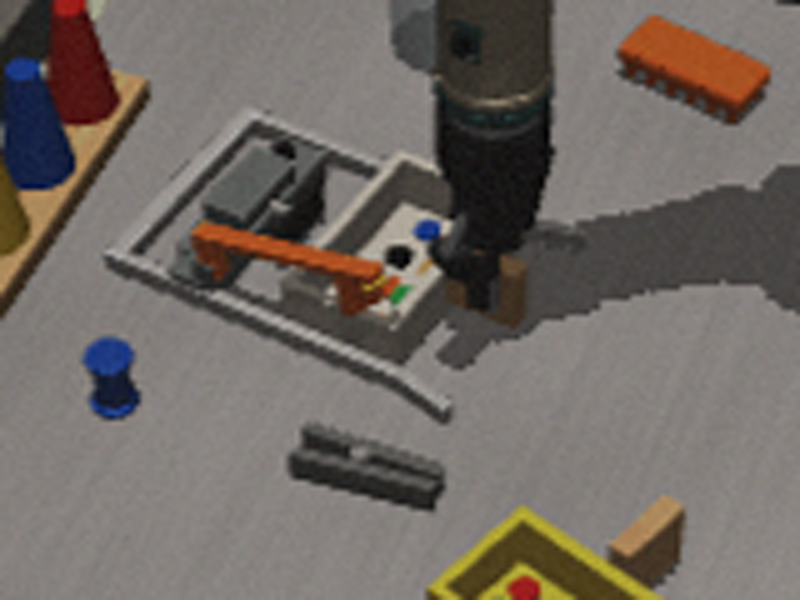

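View pics/s8b.png

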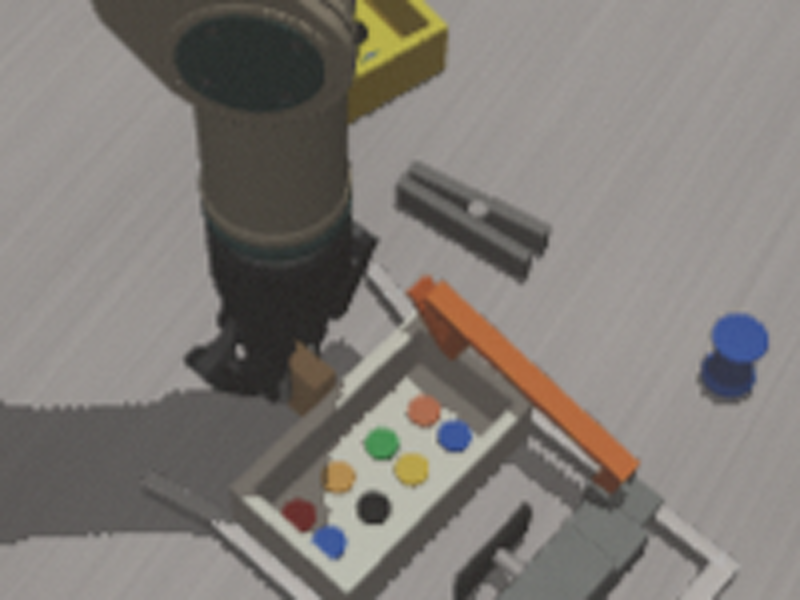

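```bash
python3 - <<'E'
from fit import *
c,n=np.cos(-.176),np.sin(-.176)
def B(X): d=np.array(X)[:2]-[671,-188.5]; return np.round([c*d[0]+n*d[1],-n*d[0]+c*d[1]],1)
for p in((508,352),(420,455)): print(B(atz(S,*px(p,5,(220,225)),38)))
for p in((418,490),(514,380)): print(B(atz(S,*px(p,5,(220,225)),8)))
# current drawer front edge from s8b
for p in((345,592),(530,405)): print('front',B(atz(S,*px(p,4,(190,170)),45)))
for p in((402,150),(283,278)): print('front side',B(atz(I,*px(p,5,(190,120)),45)))
E
```

```text
[33.2 28.9]
[ 35.8 -33.8]
[ 38.7 -36.4]
[36.8 32.4]
front [ -3.1 -79.6]
front [-1.5 73.3]
front side [ -4.1 -77.6]
front side [-0.8 74.3]
```

>>> servo_tool([
  {"dx": 0.3, "dy": -0.05, "dz": 0, "ax": 0, "ay": 0, "az": 0, "claw": 1},
  {"dx": 0.6, "dy": -0.11, "dz": 0, "ax": 0, "ay": 0, "az": 0, "claw": 1},
  {"dx": 0.9, "dy": -0.16, "dz": 0, "ax": 0, "ay": 0, "az": 0, "claw": 1},
  {"dx": 1.2, "dy": -0.21, "dz": 0, "ax": 0, "ay": 0, "az": 0, "claw": 1},
  {"dx": 1.5, "dy": -0.27, "dz": 0, "ax": 0, "ay": 0, "az": 0, "claw": 1},
  {"dx": 1.8, "dy": -0.32, "dz": 0, "ax": 0, "ay": 0, "az": 0, "claw": 1},
  {"dx": 2.0, "dy": -0.36, "dz": 0, "ax": 0, "ay": 0, "az": 0, "claw": 1},
  {"dx": 2.2, "dy": -0.39, "dz": 0, "ax": 0, "ay": 0, "az": 0, "claw": 1},
])

```text
clock: 13.17
eef_pos: [570.2, -170.2, 23.6]
tool_rot: [-1.571, 0.0, -0.176]
force: [-1.0, 0.1, -1.5]
width: 15.3
```

```bash
python3 st.py
```

```text
13.1667 bayTCP [-102.44    0.34   23.58] drawerx -25.439999999999998 F [-0.99 -0.06 -1.45] M [-0.01  0.32  0.02] [-1.5708e+00  1.0000e-04 -1.7590e-01]
```

>>> servo_tool([
  {"dx": 0.1, "dy": -0.02, "dz": 0, "ax": 0, "ay": 0, "az": 0, "claw": 1},
  {"dx": 0.2, "dy": -0.04, "dz": 0, "ax": 0, "ay": 0, "az": 0, "claw": 1},
  {"dx": 0.3, "dy": -0.05, "dz": 0, "ax": 0, "ay": 0, "az": 0, "claw": 1},
  {"dx": 0.4, "dy": -0.07, "dz": 0, "ax": 0, "ay": 0, "az": 0, "claw": 1},
])

```text
clock: 13.5
eef_pos: [573.9, -170.9, 23.6]
tool_rot: [-1.571, 0.0, -0.176]
force: [-1.5, 0.3, -2.3]
width: 15.2
```

```bash
python3 st.py
```

```text
13.5 bayTCP [-98.66   0.38  23.62] drawerx -21.659999999999997 F [-1.53  0.03 -2.33] M [0.05 0.25 0.07] [-1.5708e+00  2.0000e-04 -1.7580e-01]
```

>>> servo_tool([
  {"dx": 0.1, "dy": -0.02, "dz": 0, "ax": 0, "ay": 0, "az": 0, "claw": 1},
  {"dx": 0.2, "dy": -0.04, "dz": 0, "ax": 0, "ay": 0, "az": 0, "claw": 1},
  {"dx": 0.3, "dy": -0.05, "dz": 0, "ax": 0, "ay": 0, "az": 0, "claw": 1},
  {"dx": 0.4, "dy": -0.07, "dz": 0, "ax": 0, "ay": 0, "az": 0, "claw": 1},
])

```text
clock: 13.83
eef_pos: [578.0, -171.6, 23.6]
tool_rot: [-1.571, 0.0, -0.176]
force: [-0.1, 0.5, -1.8]
width: 15.3
```

```bash
python3 st.py;python3 - <<'E'
from h import *
d=cam('scene');save(d,'s9b.png',(230,220,390,340),5)
d=cam('side');save(d,'s9.png',(190,120,350,240),5)
E
```

```text
13.8333 bayTCP [-94.49   0.4   23.61] drawerx -17.489999999999995 F [-0.18  0.47 -1.81] M [-0.    0.26  0.03] [-1.5708e+00  1.0000e-04 -1.7580e-01]
```

View pics/s9.png

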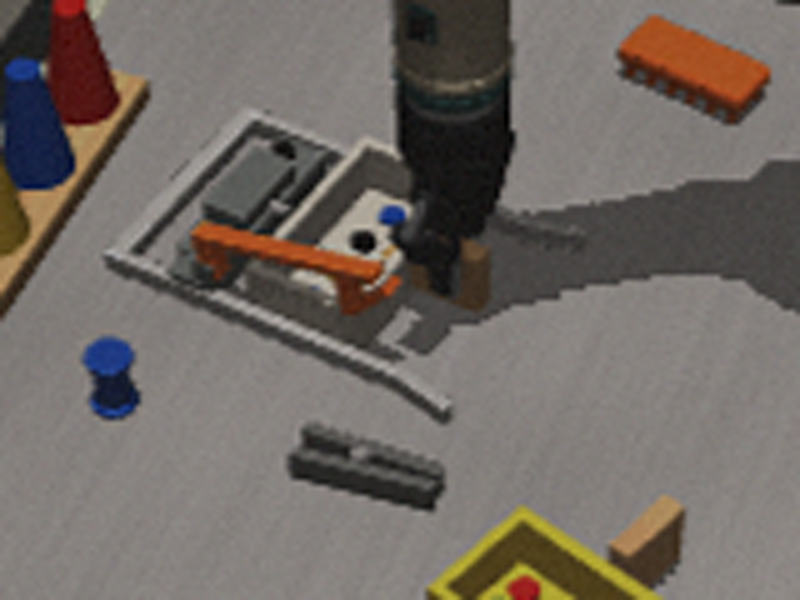

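View pics/s9b.png

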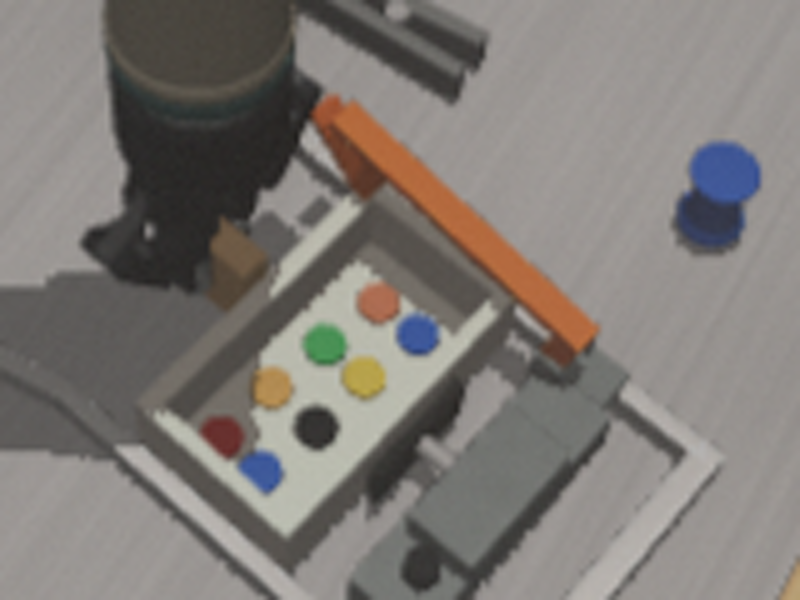

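```bash
python3 - <<'E'
from fit import *
c,n=np.cos(-.176),np.sin(-.176)
def B(X): d=np.array(X)[:2]-[671,-188.5]; return np.round([c*d[0]+n*d[1],-n*d[0]+c*d[1]],1)
for h in(60,80,100,120,140):
    print(h,[B(atz(S,*px(p,5,(230,220)),h)) for p in((84,240),(322,90))],'catch',[B(atz(S,*px(p,5,(230,220)),h)) for p in((314,115),(330,97),(350,102))])
E
```

```text
60 [array([-128. ,  -43.1]), array([-102.2,   89. ])] catch [array([-95.8,  76.2]), array([-96.9,  88.7]), array([-88.1,  93. ])]
80 [array([-119.5,  -49.9]), array([-94.3,  79.3])] catch [array([-88. ,  66.7]), array([-89.1,  79. ]), array([-80.5,  83.2])]
100 [array([-111. ,  -56.7]), array([-86.4,  69.5])] catch [array([-80.3,  57.3]), array([-81.3,  69.2]), array([-72.9,  73.4])]
120 [array([-102.5,  -63.4]), array([-78.5,  59.8])] catch [array([-72.5,  47.8]), array([-73.5,  59.5]), array([-65.4,  63.5])]
140 [array([-94. , -70.2]), array([-70.6,  50. ])] catch [array([-64.8,  38.4]), array([-65.7,  49.7]), array([-57.8,  53.7])]
```

>>> servo_tool([
  {"dx": 0.1, "dy": -0.02, "dz": 0, "ax": 0, "ay": 0, "az": 0, "claw": 1},
  {"dx": 0.2, "dy": -0.04, "dz": 0, "ax": 0, "ay": 0, "az": 0, "claw": 1},
  {"dx": 0.3, "dy": -0.05, "dz": 0, "ax": 0, "ay": 0, "az": 0, "claw": 1},
  {"dx": 0.3, "dy": -0.05, "dz": 0, "ax": 0, "ay": 0, "az": 0, "claw": 1},
])

```text
clock: 14.27
eef_pos: [581.3, -172.1, 23.6]
tool_rot: [-1.571, -0.0, -0.176]
force: [-0.6, 0.8, -2.9]
width: 15.3
```

```bash
python3 st.py
```

```text
14.2667 bayTCP [-91.17   0.42  23.61] drawerx -14.170000000000002 F [-0.7   0.64 -2.94] M [-0.07  0.16  0.02] [-1.5707e+00 -4.0000e-04 -1.7590e-01]
```

>>> servo_tool([
  {"dx": 0.1, "dy": -0.02, "dz": 0, "ax": 0, "ay": 0, "az": 0, "claw": 1},
  {"dx": 0.2, "dy": -0.04, "dz": 0, "ax": 0, "ay": 0, "az": 0, "claw": 1},
  {"dx": 0.2, "dy": -0.04, "dz": 0, "ax": 0, "ay": 0, "az": 0, "claw": 1},
])

```text
clock: 14.52
eef_pos: [582.7, -172.4, 23.6]
tool_rot: [-1.571, 0.001, -0.176]
force: [-2.2, 0.9, -1.2]
width: 15.6
```

```bash
python3 st.py
```

```text
14.5167 bayTCP [-89.75   0.37  23.59] drawerx -12.75 F [-2.37  0.5  -1.24] M [-0.04  0.47  0.04] [-1.5709e+00  7.0000e-04 -1.7580e-01]
```

>>> servo_tool([
  {"dx": 0.1, "dy": -0.02, "dz": 0, "ax": 0, "ay": 0, "az": 0, "claw": 1},
  {"dx": 0.2, "dy": -0.04, "dz": 0, "ax": 0, "ay": 0, "az": 0, "claw": 1},
  {"dx": 0.2, "dy": -0.04, "dz": 0, "ax": 0, "ay": 0, "az": 0, "claw": 1},
])

```text
clock: 14.77
eef_pos: [584.0, -172.8, 23.5]
tool_rot: [-1.571, 0.002, -0.176]
force: [-5.5, 0.6, 1.4]
width: 15.3
```

```bash
python3 st.py;python3 - <<'E'
from h import *
d=cam('scene');save(d,'s10b.png',(230,220,390,340),5)
E
```

```text
14.7667 bayTCP [-88.38   0.25  23.55] drawerx -11.379999999999995 F [-5.51 -0.33  1.44] M [-0.    0.9   0.18] [-1.5713  0.002  -0.1756]
```

View pics/s10b.png

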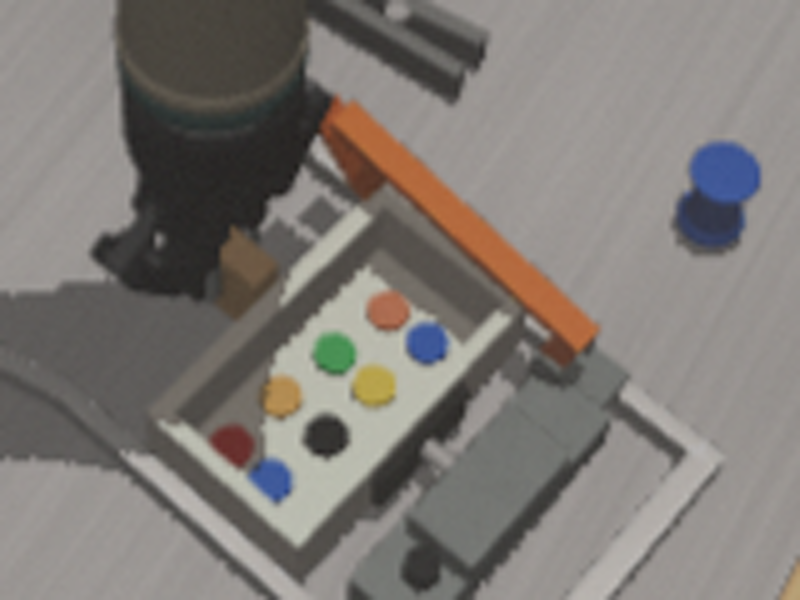

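>>> servo_tool([
  {"dx": 0.1, "dy": -0.02, "dz": 0, "ax": 0, "ay": 0, "az": 0, "claw": 1},
  {"dx": 0.2, "dy": -0.04, "dz": 0, "ax": 0, "ay": 0, "az": 0, "claw": 1},
  {"dx": 0.2, "dy": -0.04, "dz": 0, "ax": 0, "ay": 0, "az": 0, "claw": 1},
])

```text
clock: 15.07
eef_pos: [585.1, -173.1, 23.5]
tool_rot: [-1.572, 0.004, -0.176]
force: [-7.6, 1.7, 2.6]
width: 15.6
```

```bash
python3 st.py
```

```text
15.0667 bayTCP [-87.25   0.16  23.53] drawerx -10.25 F [-7.76  0.4   2.58] M [0.04 1.24 0.03] [-1.5716  0.0037 -0.1756]
```

>>> servo_tool([
  {"dx": 0.1, "dy": -0.02, "dz": 0, "ax": 0, "ay": 0, "az": 0, "claw": 1},
  {"dx": 0.1, "dy": -0.02, "dz": 0, "ax": 0, "ay": 0, "az": 0, "claw": 1},
])

```text
clock: 15.23
eef_pos: [585.6, -173.2, 23.5]
tool_rot: [-1.572, 0.005, -0.175]
force: [-8.9, 2.2, 4.3]
width: 15.4
```

```bash
python3 st.py;python3 - <<'E'
from h import *
d=cam('scene');save(d,'s11b.png',(230,220,390,340),5)
E
```

```text
15.2333 bayTCP [-86.76   0.12  23.53] drawerx -9.760000000000005 F [-9.14  0.56  4.3 ] M [0.04 1.42 0.11] [-1.5718  0.0046 -0.1755]
```

View pics/s11b.png

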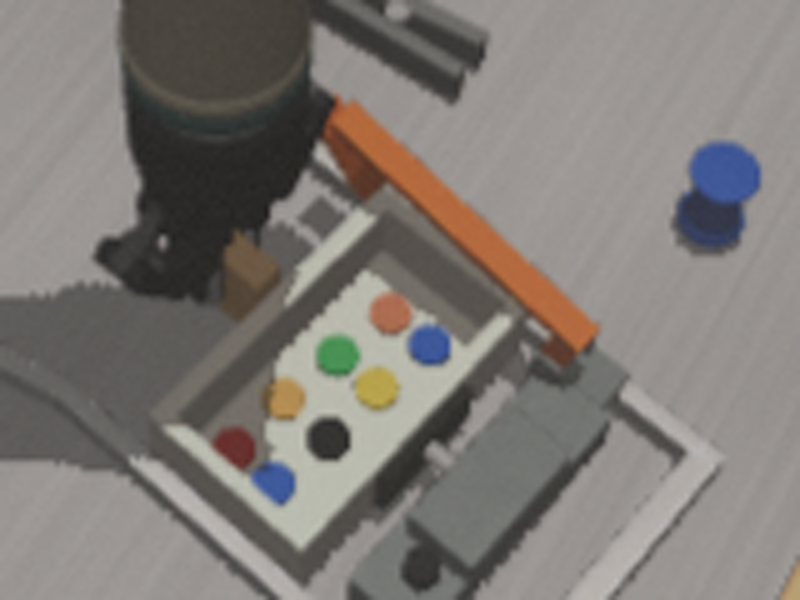

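>>> servo_tool([
  {"dx": 0.1, "dy": -0.02, "dz": 0.03, "ax": 0, "ay": 0, "az": 0, "claw": 1},
  {"dx": 0.2, "dy": -0.04, "dz": 0.03, "ax": 0, "ay": 0, "az": 0, "claw": 1},
  {"dx": 0.2, "dy": -0.04, "dz": 0.03, "ax": 0, "ay": 0, "az": 0, "claw": 1},
])

```text
clock: 15.53
eef_pos: [587.0, -173.5, 23.7]
tool_rot: [-1.572, 0.006, -0.175]
force: [-9.9, 1.2, 5.2]
width: 15.3
```

```bash
python3 st.py
```

```text
15.5333 bayTCP [-8.529e+01  4.000e-02  2.367e+01] drawerx -8.290000000000006 F [-9.91 -0.55  5.15] M [0.09 1.58 0.15] [-1.572   0.0057 -0.1754]
```

>>> servo_tool([
  {"dx": 0.1, "dy": -0.02, "dz": 0, "ax": 0, "ay": 0, "az": 0, "claw": 1},
  {"dx": 0.1, "dy": -0.02, "dz": 0, "ax": 0, "ay": 0, "az": 0, "claw": 1},
])

```text
clock: 15.7
eef_pos: [587.5, -173.6, 23.6]
tool_rot: [-1.572, 0.007, -0.175]
force: [-10.8, 2.2, 6.2]
width: 15.6
```

```bash
python3 st.py;python3 - <<'E'
from h import *
d=cam('scene');save(d,'s12b.png',(230,220,390,340),5)
E
```

```text
15.7 bayTCP [-84.84  -0.    23.64] drawerx -7.840000000000003 F [-11.02   0.24   6.18] M [0.11 1.8  0.2 ] [-1.5722  0.0068 -0.1753]
```

View pics/s12b.png

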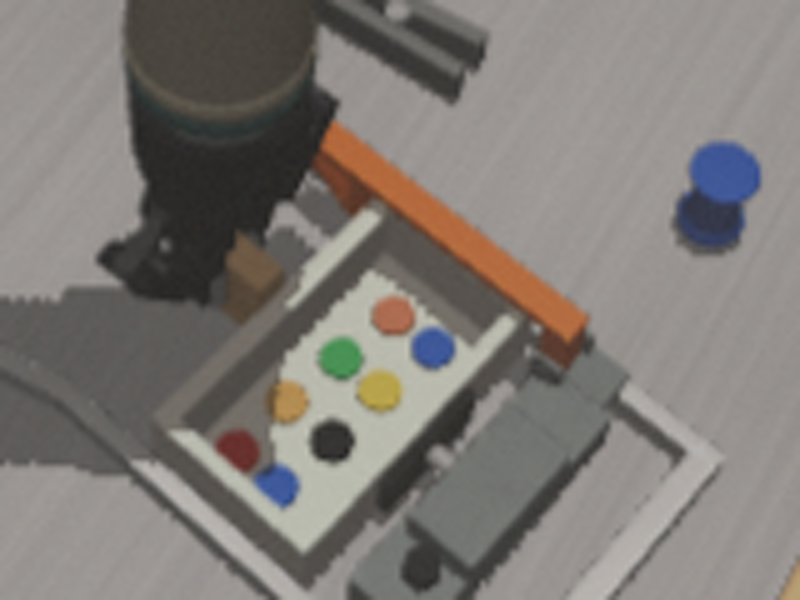

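```bash
python3 - <<'E'
from h import *
d=cam('side');save(d,'s12.png',(200,130,310,210),7)
E
python3 st.py
```

```text
15.8 bayTCP [-8.483e+01 -1.000e-02  2.365e+01] drawerx -7.829999999999998 F [-10.62   0.19   6.55] M [0.08 1.72 0.2 ] [-1.5722  0.0066 -0.1752]
```

View pics/s12.png

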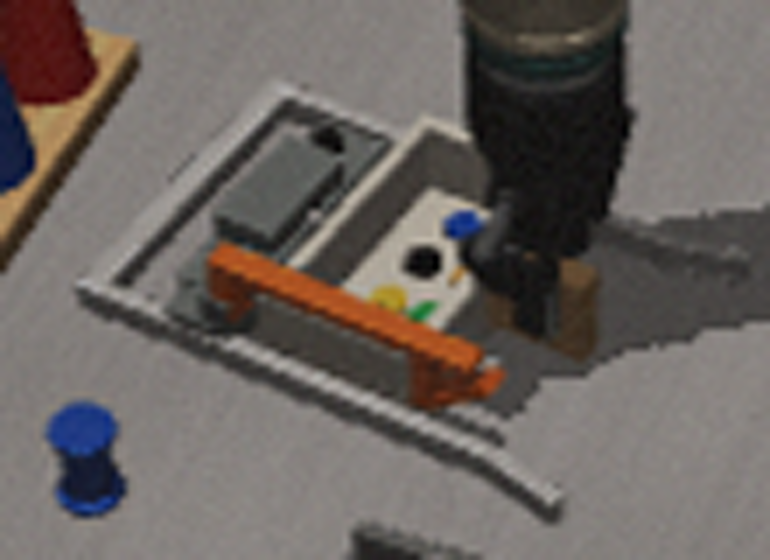

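>>> servo_tool([
  {"dx": 0, "dy": 0, "dz": 0, "ax": 0, "ay": 0, "az": 0, "claw": 1},
  {"dx": -0.1, "dy": 0.02, "dz": 0, "ax": 0, "ay": 0, "az": 0, "claw": 1},
  {"dx": -0.2, "dy": 0.04, "dz": 0, "ax": 0, "ay": 0, "az": 0, "claw": 1},
  {"dx": -0.3, "dy": 0.05, "dz": 0, "ax": 0, "ay": 0, "az": 0, "claw": 1},
  {"dx": -0.4, "dy": 0.07, "dz": 0, "ax": 0, "ay": 0, "az": 0, "claw": 1},
  {"dx": -0.4, "dy": 0.07, "dz": 0, "ax": 0, "ay": 0, "az": 0, "claw": 1},
])

```text
clock: 16.3
eef_pos: [586.4, -173.3, 23.7]
tool_rot: [-1.571, 0.001, -0.176]
force: [-6.0, 0.7, -1.1]
width: 15.4
```

```bash
python3 st.py
```

```text
16.3 bayTCP [-86.     0.14  23.68] drawerx -9.0 F [-6.   -0.38 -1.07] M [-0.04  0.96  0.13] [-1.571e+00  1.200e-03 -1.756e-01]
```

>>> servo_tool([
  {"dx": -0.1, "dy": 0.02, "dz": 0, "ax": 0, "ay": 0, "az": 0, "claw": 1},
  {"dx": -0.2, "dy": 0.04, "dz": 0, "ax": 0, "ay": 0, "az": 0, "claw": 1},
  {"dx": -0.2, "dy": 0.04, "dz": 0, "ax": 0, "ay": 0, "az": 0, "claw": 1},
])

```text
clock: 16.55
eef_pos: [585.6, -173.0, 23.9]
tool_rot: [-1.57, -0.001, -0.176]
force: [-0.3, 1.0, -5.3]
width: 15.7
```

```bash
python3 st.py
```

```text
16.55 bayTCP [-86.76   0.34  23.86] drawerx -9.760000000000005 F [-0.5   0.89 -5.26] M [0.03 0.49 0.03] [-1.5703e+00 -1.3000e-03 -1.7610e-01]
```

>>> servo_tool([
  {"dx": 0, "dy": 0, "dz": -0.04, "ax": 0, "ay": 0, "az": 0, "claw": 1},
  {"dx": 0, "dy": 0, "dz": -0.04, "ax": 0, "ay": 0, "az": 0, "claw": 0.25},
  {"dx": 0, "dy": 0, "dz": -0.04, "ax": 0, "ay": 0, "az": 0, "claw": 0.25},
  {"dx": 0, "dy": 0, "dz": -0.04, "ax": 0, "ay": 0, "az": 0, "claw": 0.25},
  {"dx": 0, "dy": 0, "dz": -0.04, "ax": 0, "ay": 0, "az": 0, "claw": 0.25},
  {"dx": 0, "dy": 0, "dz": -0.04, "ax": 0, "ay": 0, "az": 0, "claw": 0.25},
])

```text
clock: 17.05
eef_pos: [585.5, -173.0, 23.9]
tool_rot: [-1.571, -0.001, -0.176]
force: [-0.0, 0.8, 0.1]
width: 32.3
```

```bash
python3 st.py;python3 - <<'E'
from h import *
d=cam('scene');save(d,'s13b.png',(230,220,390,340),5)
d=cam('side');save(d,'s13.png',(200,130,310,210),7)
d=cam('wrist');save(d,'w13.png',s=1.4)
E
```

```text
17.05 bayTCP [-86.87   0.27  23.85] drawerx -9.870000000000005 F [-0.19  0.8   0.06] M [-0.03  0.01  0.01] [-1.5707e+00 -1.1000e-03 -1.7590e-01]
```

View pics/s13b.png

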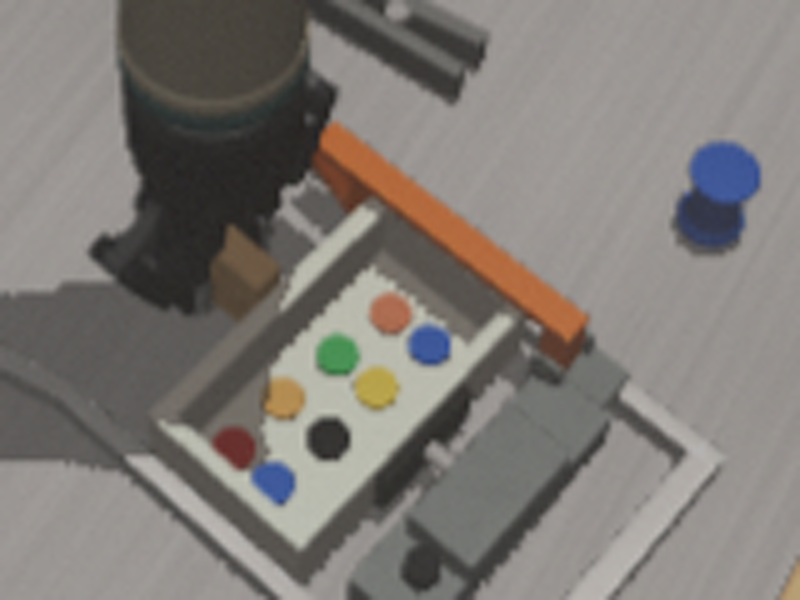

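View pics/w13.png

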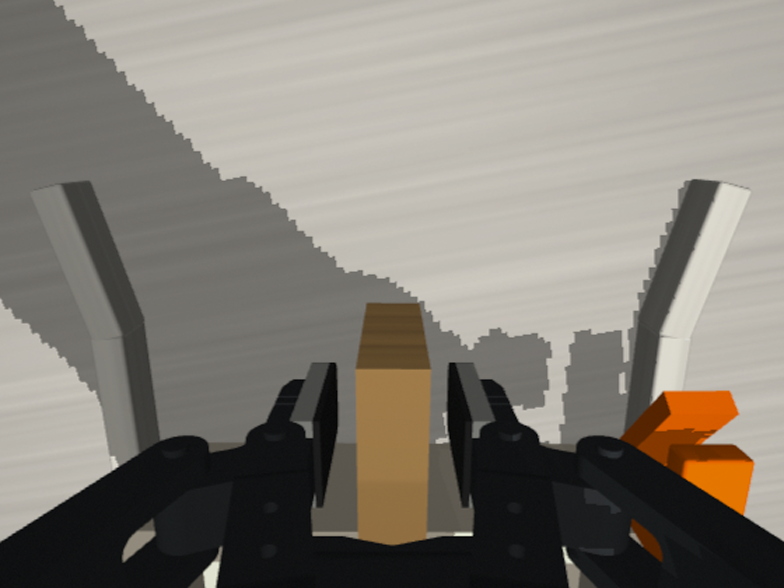

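>>> servo_tool([
  {"dx": 0, "dy": 0, "dz": 0.5, "ax": 0, "ay": 0, "az": 0, "claw": 0.25},
  {"dx": 0, "dy": 0, "dz": 1.5, "ax": 0, "ay": 0, "az": 0, "claw": 0.25},
  {"dx": 0, "dy": 0, "dz": 3, "ax": 0, "ay": 0, "az": 0, "claw": 0.25},
  {"dx": 0, "dy": 0, "dz": 5, "ax": 0, "ay": 0, "az": 0, "claw": 0.25},
  {"dx": 0, "dy": 0, "dz": 7.5, "ax": 0, "ay": 0, "az": 0, "claw": 0.25},
  {"dx": -1.5, "dy": 0.3, "dz": 10, "ax": 0, "ay": 0, "az": 0, "claw": 0.25},
  {"dx": -4, "dy": 0.7, "dz": 13, "ax": 0, "ay": 0, "az": 0, "claw": 0.25},
  {"dx": -7, "dy": 1.2, "dz": 15, "ax": 0, "ay": 0, "az": 0, "claw": 0.25},
])

```text
clock: 17.87
eef_pos: [516.7, -160.4, 177.2]
tool_rot: [-1.57, -0.006, -0.175]
force: [0.3, -0.1, 0.8]
width: 32.0
```

>>> servo_tool([
  {"dx": -3, "dy": 0.5, "dz": 2, "ax": 0, "ay": 0, "az": 0, "claw": 0.25},
  {"dx": -6, "dy": 1, "dz": 3, "ax": 0, "ay": 0, "az": 0, "claw": 0.25},
  {"dx": -8, "dy": 1.4, "dz": 3, "ax": 0, "ay": 0, "az": 0, "claw": 0.25},
  {"dx": -8, "dy": 1.4, "dz": 3, "ax": 0, "ay": 0, "az": 0, "claw": 0.25},
  {"dx": -8, "dy": 1.4, "dz": 3, "ax": 0, "ay": 0, "az": 0, "claw": 0.25},
])

```text
clock: 18.28
eef_pos: [434.7, -147.3, 205.1]
tool_rot: [-1.573, -0.002, -0.176]
force: [0.1, -0.2, -0.0]
width: 32.3
```

```bash
python3 st.py;python3 - <<'E'
from h import *
d=cam('scene');save(d,'s14b.png',(230,220,390,340),5);save(d,'s14c.png',s=1.4)
d=cam('side');save(d,'s14.png',(200,130,310,210),7)
E
```

```text
18.2833 bayTCP [-239.82   -0.79  205.06] drawerx -162.82 F [ 0.16 -0.15 -0.01] M [ 0.02 -0.03  0.02] [-1.5727 -0.0021 -0.1757]
```

View pics/s14b.png

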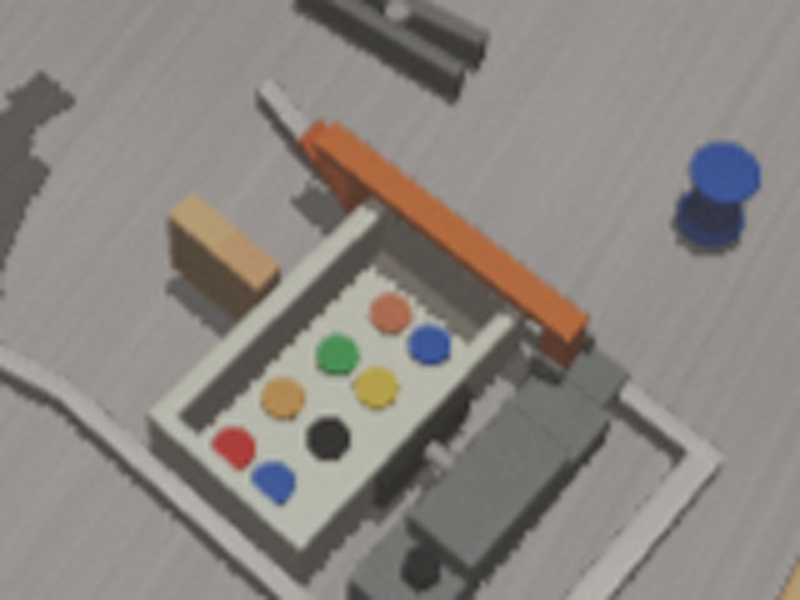

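View pics/s14.png

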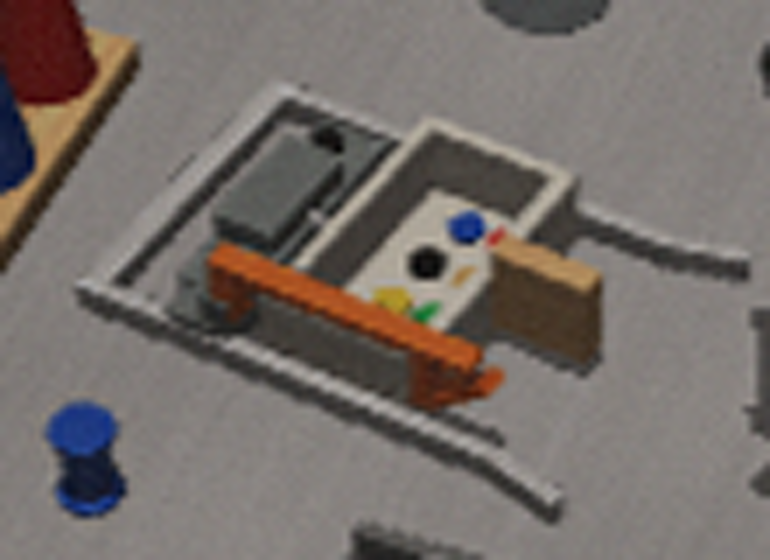

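View pics/s14c.png

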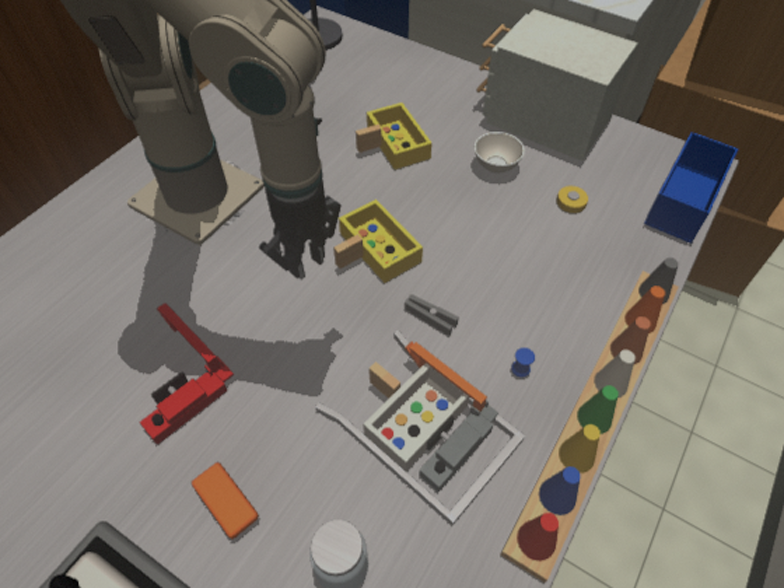

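The drawer sits latched behind the lowered catch, the gripper is clear of it, and the bystanders haven't visibly moved. I'm handing it in.

```bash
python3 -c "
from cell import finish_job
print(finish_job())"
```

```text
the job is handed in; nothing more can be done
None
```

The white drawer is latched in the aluminium bay and let go, and the job is handed in at about 18.4 s of the 67 s allowed. No verdict came back.

**What I did:** I gripped the drawer by the oak handle, carried it over the trouser clip and set it down in the bay's mouth. I then slid it in until its leading edge lifted the orange catch, and pressed on until the catch dropped behind it. Finally I eased the push off, opened the gripper to about 32 mm and lifted away.

**Last checks:**
- **Latch:** in the scene and side pictures the drawer is flat between the guides, with the catch down behind its rear wall.
- **Position:** the drawer rests at about bay x = -10 mm and within about 2 mm of centre, both from my own camera fits.
- **Pad:** it was first felt at about x = -13 mm, so it should be pressed about 3 mm at rest. The push peaked at about 11 N on the wrist, drag included.
- **Guides and tool:** side force while sliding stayed below about 1 N. The tool reads about 0 N now, and the bystanders look unmoved in the picture.

**Disagreements and unmeasured points:**
- My bay position differed by up to about 5 mm between cameras; drawer and bay agreed well enough for it to slide in freely.
- The tool force downward rose to 11 N early in the slide, so I raised the tool 0.5 mm.
- I could not read the catch angle or pad travel directly; both are judged from the pictures and from feel.
- Gripper clearance to the catch was also only estimated from a picture, at about 4 mm sideways. I saw no sign of contact.

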